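# Carry a bush ring on a rod and press it into the tester's spring clamp

## Task

Take the carrying rod by its upright grip, thread the rod through the bore of the small steel ring lying in its V-rest, and lift and carry the ring on the rod to the spring clamp. With the rod still through the bore, press the ring, centred lengthwise, down between the jaws until it is fully home on the clamp's floor, bed it there with a steady push of about 20 N (15 N at least, never over 25 N on the ring at any time), then draw the rod out and stand the carrying rod upright on the bench again. Do not touch the ring with the fingers, and leave the other things on the bench where they are.

Things in the scene. Friction and masses are not known exactly. Their poses are not given: they have to be found in the camera images.
- carrier_grip (a point): Carrying rod (loose, 0.22 kg): black upright grip, 24 x 24 mm square, on a dark steel foot, with an aluminium rod standing out level near its bottom. This point: on the grip's centre line, 66 mm above the foot's underside (grip top: 90 mm). x = the way the rod points, z up. At the start it stands upright on the bench.
- rod_tip (a point): The very tip of the rod, on its axis, 85 mm ahead of the grip's centre line and 16 mm above the foot's underside. Rod 12 mm in diameter, tip rounded, bare from 12 mm to 85 mm ahead of the grip's centre line. Axes as carrier_grip. The foot is 8 mm thick, 44 mm wide, and reaches 12 mm ahead of and 38 mm behind the centre line.
- ring_center (a point): Centre of the small steel ring (loose, about 0.25 kg): outside diameter 44 mm, bore 16 mm right through, 24 mm long. x = axis of the bore, level; either end can be entered. At the start it lies in the V-rest, centre 30 mm above the bench.
- rest_center (a point): Where the ring's centre lies in the V-rest (fixed; aluminium base 70 x 66 mm, 6 mm thick, grey sloping sides 23 mm high). x = axis of the bore. At both ends, 14.5 to 18.5 mm from the centre along x, a lip 15 mm high above the bench keeps the ring from being pushed along; the rod passes over the lips.
- seat (a point): Where the ring's centre is when fully home in the spring clamp (fixed, grey base 80 x 96 mm, 12 mm thick): 46 mm above the bench, ring's underside on the clamp's floor, 24 mm above the bench. x = the axis the bore must have (either way round), y points to the sprung jaw. Open above and at both ends.
- jaw (a joint): Sprung jaw, m pushed back (0 to 0.008). Two upright jaws, 20 mm long, tops 50 mm above the bench: fixed one's face 22 mm from seat on its -y side, sprung one's 19 mm on +y at 0. From 12 mm above home the ring must be pressed down against them, with up to 12 N; it stays as deep as pressed. On the floor the force rises steeply.
- stapler: Bystander: blue stapler, 115 x 34 x 52 mm, origin under its centre.
- test_block: Bystander: flat steel disc, 60 mm across, 12 mm high, origin under its centre.
- big_ring: Bystander: wide steel ring lying flat, 70 mm across, 16 mm high, origin under its centre.
- mouse: Bystander: white computer mouse, 104 x 60 x 32 mm, origin under its centre.
Mind the look-alikes: they are no part of the job. Leave any green or red look-alike of the part that bears carrier_grip alone.

How it is judged:
By the outcome, as a careful person would: the job done as asked, in the order asked, and still so for the second after the job is handed in, with the robot touching nothing.
It also fails if it takes over 72 s, if anything falls off the work surface, if the arm or the gripper's body presses on something with over 40 N, if the wrist force passes 120 N, or if a joint passes its speed limit or range.

## Robot

A 6-joint arm with a two-finger parallel gripper is mounted at the origin on the work surface. World frame = base frame: x ahead of the robot, y to its left, z up, the work surface at z = 0. Lengths are in m, angles in rad, forces in N, time in s.
With the tool pointing down it reaches from about 0.25 to 0.775 m from the base axis. Payload 4 kg.
Tool frame: the origin (TCP) lies on the centre line of the jaws, within the pads' length; the fingertips stand 19 mm ahead of it and the grasp point (between the pads) is the TCP; z points along the fingers, y is the direction in which the jaws open and shut (so a half turn about z gives the same grasp; the last joint's range is limited). The gripper opens to 94 mm and grips with 3 to 60 N. Pads are 16 mm wide; open, the fingers measure 119 mm over their backs; the gripper's body (75 mm by 177 mm) begins 78 mm behind the grasp point.
Start: joints at [1.188, 0.087, 1.371, -0, 1.684, -0.103], TCP at [0.152, 0.529, 0.225] pointing down, gripper open.
Joint ranges: [-3.1, 3.1], [-0.76, 2.03], [0.27, 2.55], [-1.08, 4.22], [0.17, 2.65], [-2.57, 2.57]. Speed limits (rad/s): [2.79, 2.79, 3.14, 3.14, 3.14, 3.14].

## Interface

Orientations are given as a unit quaternion [x, y, z, w].
In Python, from workcell import manip gives the robot as it stands.
- The arm moves only by the shell command python3 -m pendant 'ROWS' [FORCE]. ROWS is JSON, a list of rows, each a list of 7 numbers: the closure in counts, from 0 (fully open) to 255 (shut), then the shift along the tool's x, y, z in cm, then the turn, a rotation vector about the tool's x, y, z in degrees. A call has 1 to 12 rows; each row shifts and turns the commanded pose from where the row before left it, along the tool's axes as they then stand; what a row does not reach is not made up. A row lasts 1/10 s, in which the tool goes at most 50 mm and 8.59 degrees, less where a joint would pass 70% of its speed; a pose out of reach is approached as far as the arm can. A call with a gripper value outside its range is refused whole. The fingers move at their own pace and stop on an object; FORCE is the grip in N (left out, the last holds). Time passes only in rows, so rows that do not move let the fingers close. It gives the time, the measured TCP pose, the force and the opening at its end, in the units of the state.
- manip.observe(): the state, without advancing time (a new reading comes with each control period).
- manip.get_image(name): name is "scene" or "top"; returns a dict with "img" (400x640x3 uint8, red, green, blue), "K" (3x3 intrinsics, pixels), "dist" ([k1, k2, p1, p2, k3] as OpenCV has them; the pictures are not rectified), "R" (3x3) and "t" (3): a world point X has camera coordinates R X + t. Camera axes: x right, y down, z forward; pixel columns grow to the right and rows downward; lengths in m; the calibration is good to about 2 mm. A picture is of the moment at which its call begins. There is no depth.
- manip.finish_job(): hands the job in, once; it reports no verdict.
Trained networks look in a picture, given as the dict that the camera call returned (one of the last four; its "shot" number tells which), for a name from the list of things; names that differ only in an ending like _2 or _b are one class to them, and where a whole thing is asked for, a point or a joint stands for the part that bears it (a point fixed in the world has none). Each returns a list of dicts, best first, with "confidence" (0 to 1); they miss things now and then, are a little off and sometimes report something else, mostly with a low value. They report only what shows in the picture. A call takes as long as a camera call. They do not tell look-alikes from the thing itself.
- manip.look_for(picture, thing): "bbox" ([left, top, right, bottom] as shares, 0 to 1, of the picture: columns of its width, rows of its height, round what is visible of it).
- manip.trace(picture, thing): "mask" (400x640 bool, what is visible of it) and "bbox" ([left, top, right, bottom] as shares, 0 to 1, of the picture: columns of its width, rows of its height, round what is visible of it).
The state is a dict: "t": time; "joint_positions": joint angles; "joint_velocities": joint speeds; "tau": joint torques, N m; "tcp_pos": TCP position; "orientation": TCP orientation; "ft_force": force on the tool from outside, world axes, zero at the start; "wrist_torque": the same for the moment, N m; "gripper_width": finger opening in m.
Only numpy, scipy, OpenCV 4.12 (cv2) and the standard library are available. Lean on these libraries where they do the work, as an engineer would, in place of code of your own. Each camera call takes 0.05 s, during which the arm holds its last target.

## Working session

There is one attempt and no reset: what is moved stays moved. The work goes in short steps, Python scripts to look and compute and a shell command to move; the robot and the scene stay as the last step left them, time stands still between calls to the robot, and variables do not carry over. Pictures are saved under pics/ and viewed, and the job is handed in when it is done.

```bash
ls; mkdir -p pics
python3 - <<'E'
from workcell import manip
import cv2,pickle
s=manip.observe()
print(s)
for n in ["scene","top"]:
    p=manip.get_image(n)
    pickle.dump(p,open(f'{n}0.pkl','wb'))
    cv2.imwrite(f'pics/{n}0.png',p['img'][:,:,::-1])
    print(n,p['K'],p['dist'],p['R'],p['t'])
    for th in ['carrier_grip','ring_center','rest_center','seat','jaw','rod_tip','stapler','mouse','test_block','big_ring']:
        try:
            print(th,[(round(d['confidence'],2),[round(d['bbox'][0]*640),round(d['bbox'][1]*400),round(d['bbox'][2]*640),round(d['bbox'][3]*400)]) for d in manip.look_for(p,th)])
        except Exception as e: print(th,e)
E
```

```text
pics
{'t': 0.0, 'joint_positions': array([ 1.18789508e+00,  8.79567775e-02,  1.37226121e+00, -2.92131461e-05,
        1.68360203e+00, -1.03114326e-01]), 'joint_velocities': array([-1.72955744e-05, -6.17596121e-04,  6.09584362e-04, -7.70453047e-04,
       -1.86873676e-03, -6.05413219e-04]), 'tau': array([-3.99911460e-04, -3.40183210e+01, -3.02427900e+01,  7.17073702e-02,
        3.30293400e-02, -1.48330232e-04]), 'tcp_pos': array([0.1517108 , 0.52812635, 0.22329965]), 'orientation': array([ 1.39439144e-01,  9.90230016e-01, -1.08445307e-03, -2.53888522e-04]), 'ft_force': array([0.36566667, 0.55175363, 0.37653481]), 'wrist_torque': array([-0.04065188, -0.01373844,  0.01971414]), 'gripper_width': 0.0940445697268249}
scene [[374.37561487   0.         317.89261318]
 [  0.         374.37561487 194.32492063]
 [  0.           0.           1.        ]] [-0.08894865  0.          0.          0.          0.        ] [[-0.67953866  0.73349526  0.0145572 ]
 [ 0.48404697  0.46317408 -0.7424071 ]
 [-0.55129461 -0.49744795 -0.66979086]] [ 0.34909716 -0.22969372  1.23451159]
carrier_grip [(0.96, [311, 
[... 766 characters left out ...]
463573  0.00636353 -0.99449026]] [0.01167362 0.54951181 0.81446277]
carrier_grip [(0.9, [229, 285, 284, 315]), (0.73, [289, 212, 340, 231]), (0.56, [313, 254, 353, 305])]
ring_center [(0.77, [204, 215, 219, 233]), (0.25, [281, 115, 303, 136])]
rest_center [(0.91, [198, 211, 231, 240])]
seat [(0.85, [431, 179, 472, 227]), (0.27, [198, 210, 233, 238]), (0.23, [374, 90, 393, 145])]
jaw [(0.39, [454, 207, 468, 212])]
rod_tip [(0.8, [287, 212, 344, 230]), (0.75, [321, 257, 352, 308]), (0.74, [231, 289, 282, 321])]
stapler [(0.69, [374, 91, 391, 142])]
mouse [(0.93, [433, 96, 482, 136])]
test_block [(0.74, [281, 111, 303, 132])]
big_ring [(0.86, [201, 101, 223, 129]), (0.16, [287, 211, 342, 230])]
```

View pics/scene0.png

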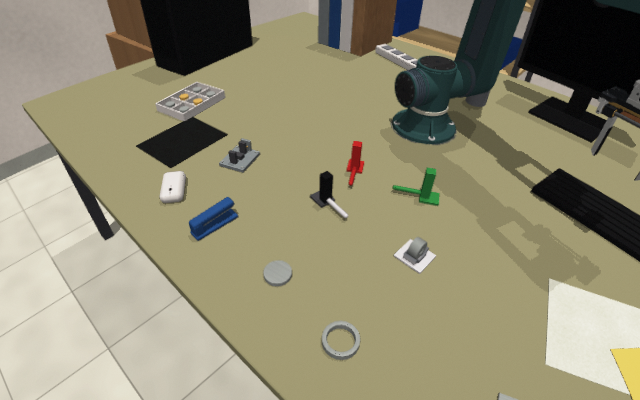

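View pics/top0.png

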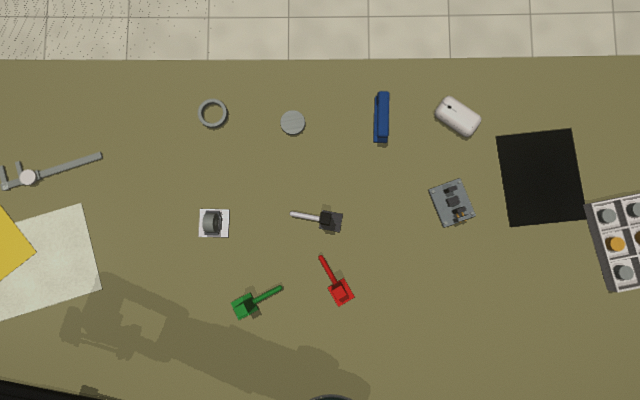

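Run:
```python
import cv2,pickle,numpy as np
s=pickle.load(open('scene0.pkl','rb'))['img'][:,:,::-1]
t=pickle.load(open('top0.pkl','rb'))['img'][:,:,::-1]
cv2.imwrite('pics/c1.png',cv2.resize(s[130:230,300:450],None,fx=5,fy=5,interpolation=cv2.INTER_CUBIC))
cv2.imwrite('pics/c2.png',cv2.resize(t[200:330,220:370],None,fx=4.5,fy=4.5,interpolation=cv2.INTER_CUBIC))
```

```text
(no output)
```

View pics/c1.png

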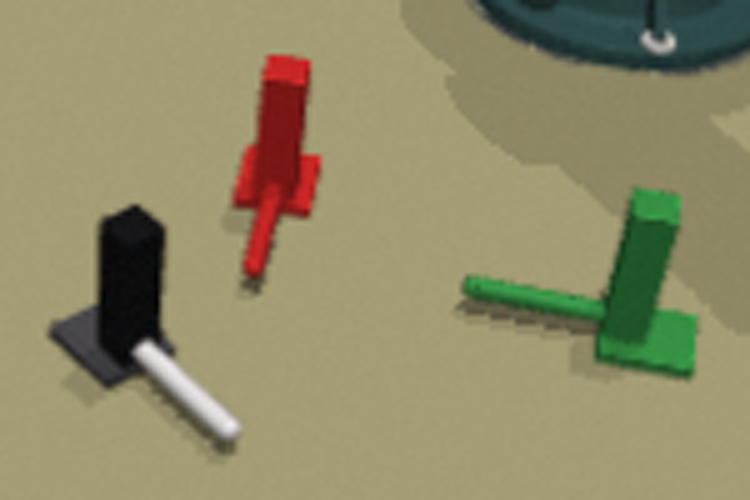

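View pics/c2.png

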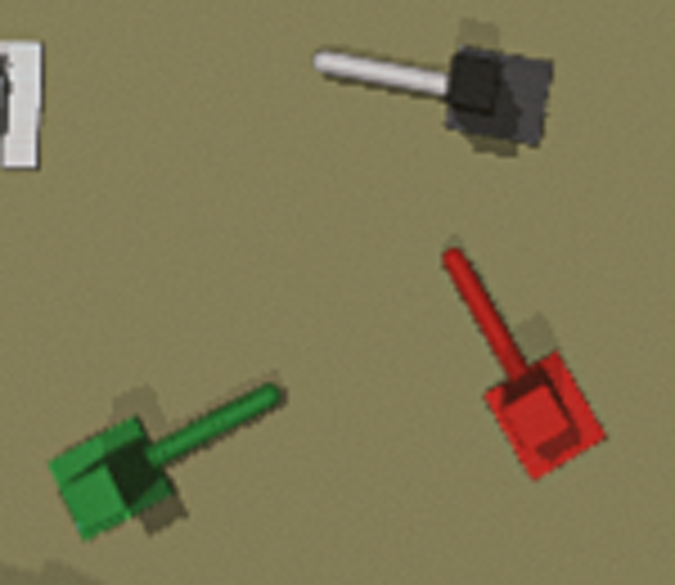

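The three carriers, by scene / top pixel:
- **Black:** (328,190) / (325,220), with an aluminium rod. It matches the description (black grip, dark foot), and the crop confirms it.
- **Red:** (356,162) / (337,285). A look-alike, so I leave it alone.
- **Green:** (425,187) / (250,303). Also a look-alike, so I leave it alone.

The ring in its rest is at (415,252) / (213,222). The clamp is at (240,155) / (452,203).

Run:
```python
import cv2,pickle,numpy as np
from workcell import manip
ps={n:manip.get_image(n) for n in ['scene','top']}
pickle.dump(ps,open('p1.pkl','wb'))
T={}
for n,p in ps.items():
    for th in ['carrier_grip','ring_center','seat','rest_center','jaw']:
        try:
            T[n,th]=manip.trace(p,th); print(n,th,[(round(d['confidence'],2),d['mask'].sum(),(np.array(d['bbox'])*[640,400,640,400]).round(1)) for d in T[n,th]])
        except Exception as e: print(n,th,e)
pickle.dump(T,open('T1.pkl','wb'))
s=ps['scene']['img'][:,:,::-1];t=ps['top']['img'][:,:,::-1]
R=lambda a:cv2.resize(a,(400,300),interpolation=cv2.INTER_CUBIC)
g=np.vstack([np.hstack([R(s[234:279,385:445]),R(s[130:181,206:274])]),np.hstack([R(t[200:245,184:244]),R(t[174:234,412:492])])])
cv2.imwrite('pics/c3.png',g)
```

```text
scene carrier_grip [(0.92, np.int64(444), array([347.4, 141.1, 363.4, 184.5])), (0.61, np.int64(571), array([310.3, 172.4, 346.6, 216.3])), (0.59, np.int64(647), array([392.5, 169.3, 438.5, 205.4]))]
scene ring_center [(0.64, np.int64(244), array([408.9, 241.5, 422.8, 260. ]))]
scene seat [(0.66, np.int64(804), array([220.2, 139. , 258.8, 171.3])), (0.37, np.int64(286), array([406. , 239.5, 424.3, 262.4]))]
scene rest_center [(0.79, np.int64(503), array([392.5, 244.6, 435.8, 270. ]))]
scene jaw [(0.54, np.int64(677), array([163.5, 174.4, 184.1, 199.2])), (0.4, np.int64(79), array([239.3, 139.3, 245.6, 157.2]))]
top carrier_grip [(0.96, np.int64(526), array([317.4, 254.4, 353.9, 302.7])), (0.82, np.int64(613), array([231.4, 285.1, 284.7, 319.2])), (0.58, np.int64(529), array([287.9, 213.3, 341.8, 230.8]))]
top ring_center [(0.83, np.int64(278), array([204.2, 213. , 219.9, 236.3]))]
top seat [(0.97, np.int64(1461), array([426.6, 179.9, 472.5, 227. ])), (0.67, np.int64(1106), array([433.7,  95.2, 479.7, 136.6]))]
top rest_center [(0.88, np.int64(625), array([199.1, 209.4, 232.9, 236.5])), (0.46, np.int64(759), array([373.3,  91.4, 391.3, 140.1]))]
top jaw [(0.64, np.int64(45), array([456.8, 210.4, 468.1, 212.7]))]
```

View pics/c3.png

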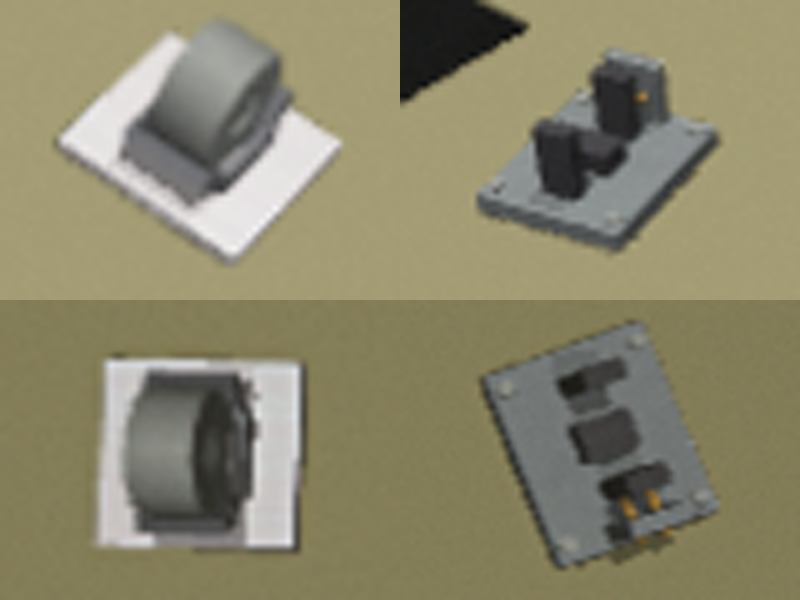

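```bash
cat > fit.py <<'E'
import cv2,numpy as np
from scipy.optimize import minimize
def box(x0,x1,y0,y1,z0,z1):
    return np.array([[x,y,z] for x in (x0,x1) for y in (y0,y1) for z in (z0,z1)],float)
def cyl(x0,x1,r,y=0,z=0,n=24,rt=None):
    a=np.linspace(0,2*np.pi,n,endpoint=False)
    P=[[x,y+rr*np.cos(b),z+rr*np.sin(b)] for x,rr in ((x0,r),(x1,r)) for b in a]
    return np.array(P)
def rodp():  # rounded tip
    a=np.linspace(0,2*np.pi,24,endpoint=False)
    P=[]
    for x,r in ((.012,.006),(.081,.006),(.084,.004),(.085,.001)):
        P+=[[x,r*np.cos(b),.016+r*np.sin(b)] for b in a]
    return np.array(P)
PARTS={'carrier':[box(-.012,.012,-.012,.012,0.008,.09),box(-.038,.012,-.022,.022,0,.008),rodp()],
 'restbase':[box(-.035,.035,-.033,.033,0,.006),cyl(-.012,.012,.022,0,.030)],
 'clampbase':[box(-.040,.040,-.048,.048,0,.012)],
 'rest70y':[box(-.033,.033,-.035,.035,0,.006),cyl(-.012,.012,.022,0,.030)],
 'ring':[cyl(-.012,.012,.022)],'rod':[rodp()]}
def proj(p,X):
    rv=cv2.Rodrigues(p['R'])[0]
    return cv2.projectPoints(np.asarray(X,float),rv,p['t'],p['K'],np.array(p['dist'],float))[0][:,0]
SS=8
def sil(p,parts,Rm,t,roi):
    x0,y0,x1,y1=roi
    m=np.zeros(((y1-y0)*SS,(x1-x0)*SS),np.uint8)
    for P in parts:
        u=proj(p,P@Rm.T+t)
        u=(u+.5-[x0,y0])*SS-.5
        h=cv2.convexHull(np.round(u*16).astype(np.int32))
        cv2.fillConvexPoly(m,h,1,cv2.LINE_8,4)
    return cv2.resize(m.astype(np.float32),(x1-x0,y1-y0),interpolation=cv2.INTER_AREA)
def Rz(a):
    c,s=np.cos(a),np.sin(a); return np.array([[c,-s,0],[s,c,0],[0,0,1.]])
def fg(p,roi):
    "soft non-table mask from chroma"
    im=cv2.GaussianBlur(p['img'],(0,0),.5).astype(np.float32) if 0 else p['img'].astype(np.float32)
    x0,y0,x1,y1=roi
    c=im[y0:y1,x0:x1]
    r=(c[...,0]-c[...,2])/(c.sum(2)+1)
    b=np.median(np.r_[r[0],r[-1],r[:,0],r[:,-1]])
    return np.clip((b-r)/b,0,1),r,b
def ray(p,uv,z):
    q=cv2.undistortPoints(np.array([[uv]],float),p['K'],np.array(p['dist'],float))[0,0]
    d=p['R'].T@np.array([q[0],q[1],1]); o=-p['R'].T@p['t']
    return o+d*(z-o[2])/d[2]
def fit(views,parts,x0,z=0.,steps=(.004,.004,.05)):
    "views: list of (pic,roi,mask)"
    def cost(v):
        return sum(((sil(p,parts,Rz(v[2]),np.array([v[0],v[1],z]),roi)-m)**2).sum() for p,roi,m in views)
    best=None
    sim=np.array([x0]+[np.array(x0)+np.eye(3)[i]*steps[i] for i in range(3)])
    r=minimize(cost,x0,method='Nelder-Mead',options=dict(initial_simplex=sim,xatol=2e-5,fatol=1e-3,maxiter=400))
    r=minimize(cost,r.x,method='Nelder-Mead',options=dict(initial_simplex=r.x+np.vstack([np.zeros(3),np.diag([.0015,.0015,.02])]),xatol=2e-5,fatol=1e-3,maxiter=400))
    return r.x,r.fun
E
python3 - <<'E'
from fit import *
import pickle
ps=pickle.load(open('p1.pkl','rb'));T=ps['top'];S=ps['scene']
def show(n,roi,m): cv2.imwrite(f'pics/{n}.png',cv2.resize((m*255).astype(np.uint8),None,fx=5,fy=5,interpolation=0))
rois={'carrier':((282,206,350,238),(304,164,352,224)),'restbase':((190,202,240,246),(386,232,442,278)),'clampbase':((420,168,484,236),(212,134,268,178))}
for k,(rt,rs) in rois.items():
    ft=fg(T,rt)[0];fs=fg(S,rs)[0]
    h=max(ft.shape[0],fs.shape[0]);pad=lambda a:np.pad(a,((0,h-a.shape[0]),(0,0)))
    show('m_'+k,None,np.hstack([pad(ft),pad(fs)]))
print(ray(T,(322,219),.09),ray(T,(213,222),.03),ray(T,(452,203),.012))
print(ray(S,(326,178),.09),ray(S,(415,255),.03),ray(S,(240,157),.012))
E
```

```text
[0.49714879 0.01642306 0.09      ] [0.49445957 0.26699016 0.03      ] [ 0.53669763 -0.28661137  0.012     ]
[0.51175251 0.02239989 0.09      ] [0.51614015 0.28305853 0.03      ] [ 0.54006427 -0.28028483  0.012     ]
```

```bash
cd pics; python3 -c "
import cv2,numpy as np
a=[cv2.imread(f'm_{k}.png') for k in ('carrier','restbase','clampbase')]
w=max(x.shape[1] for x in a)
a=np.vstack([np.pad(x,((0,0),(0,w-x.shape[1]),(0,0))) for x in a]);print(a.shape)
cv2.imwrite('m.png',cv2.resize(a,None,fx=.65,fy=.65))"
```

```text
(870, 600, 3)
```

View pics/m.png

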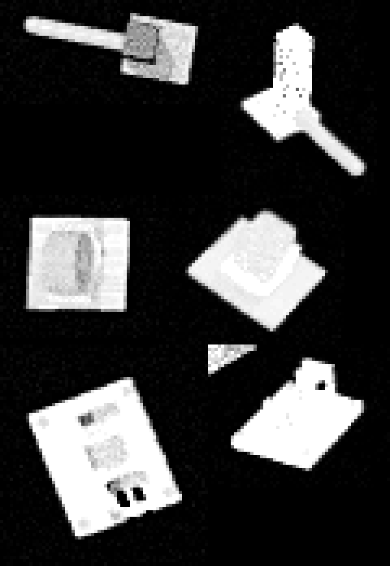

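```bash
cat >> fit.py <<'E'
def mk(p,roi,div=.7):
    f=np.clip(fg(p,roi)[0]/div,0,1)
    c=cv2.morphologyEx((f>.5).astype(np.uint8),cv2.MORPH_CLOSE,np.ones((7,7)))
    e=cv2.erode(c,np.ones((3,3)))
    f[e>0]=1
    # keep the largest component, dilated by one
    n,l,st,_=cv2.connectedComponentsWithStats(c)
    if n>1:
        k=1+np.argmax(st[1:,4]); f=f*cv2.dilate((l==k).astype(np.uint8),np.ones((3,3)))
    return f
E
python3 - <<'E'
from fit import *
import pickle
ps=pickle.load(open('p1.pkl','rb'));T=ps['top'];S=ps['scene']
rois={'carrier':((282,206,350,238),(304,164,352,224)),'restbase':((190,202,240,246),(386,232,442,278)),'clampbase':((420,168,484,236),(218,140,268,178))}
PARTS['clampbase']+=[box(-.010,.010,-.032,-.022,.012,.05),box(-.010,.010,.019,.029,.012,.05),box(-.014,.014,.040,.048,.012,.05)]
inits={'carrier':[.50,.018,np.pi/2],'restbase':[.505,.275,np.pi/2],'clampbase':[.538,-.283,-1.92]}
vis=[]
for k,(rt,rs) in list(rois.items()):
    vt=(T,rt,mk(T,rt));vs=(S,rs,mk(S,rs))
    names=[k]+(['rest70y'] if k=='restbase' else [])
    for nm in names:
        for lab,v in (('top',[vt]),('scene',[vs]),('both',[vt,vs])):
            x,c=fit(v,PARTS[nm],inits[k]); print(nm,lab,x.round(4),np.degrees(x[2]).round(2),round(c,1))
        for v in (vt,vs):
            m=sil(v[0],PARTS[nm],Rz(x[2]),np.array([x[0],x[1],0]),v[1])
            d=np.dstack([v[2],m,m]);d=cv2.resize((d*255).astype(np.uint8),None,fx=4,fy=4,interpolation=0);vis.append(np.pad(d,((0,280-d.shape[0]),(0,280-d.shape[1]),(0,0))))
cv2.imwrite('pics/fit.png',cv2.resize(np.vstack([np.hstack(vis[0:4]),np.hstack(vis[4:8])]),None,fx=.7,fy=.7))
E
```

```text
carrier top [0.4994 0.0105 1.3816] 79.16 8.1
carrier scene [0.5006 0.013  1.3741] 78.73 47.6
carrier both [0.4996 0.0114 1.3801] 79.07 69.2
restbase top [0.4939 0.2739 1.5493] 88.77 4.9
restbase scene [0.4951 0.2746 1.5447] 88.5 6.9
restbase both [0.4945 0.2742 1.5409] 88.29 18.2
rest70y top [0.4935 0.2732 1.557 ] 89.21 56.0
rest70y scene [0.4941 0.2752 1.5366] 88.04 44.1
rest70y both [0.4935 0.2744 1.5532] 88.99 105.9
clampbase top [ 0.539  -0.2873 -1.2231] -70.08 16.3
clampbase scene [ 0.5392 -0.2853 -1.2242] -70.14 48.0
clampbase both [ 0.539  -0.2868 -1.222 ] -70.01 74.7
```

View pics/fit.png

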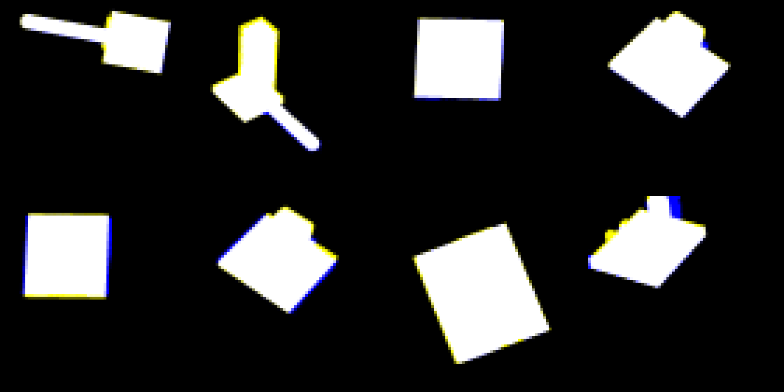

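```bash
cat > h.py <<'E'
import numpy as np
from scipy.spatial.transform import Rotation as Ro
from workcell import manip
def st():
    s=manip.observe(); return s,np.array(s['tcp_pos']),Ro.from_quat(s['orientation'])
def down(yawdeg):
    "tool y along yaw, tool z down"
    a=np.radians(yawdeg); y=np.array([np.cos(a),np.sin(a),0]); z=np.array([0,0,-1.]); x=np.cross(y,z)
    return Ro.from_matrix(np.c_[x,y,z])
def delta(pos,yaw,P=None,R=None):
    s,p,r=st()
    P=p if P is None else P; R=r if R is None else R
    d=R.inv().apply(np.array(pos)-P)*100
    rv=(R.inv()*down(yaw)).as_rotvec(degrees=True)
    return d.round(3),rv.round(2)
def yaw():
    s,p,r=st(); y=r.apply([0,1,0]); return np.degrees(np.arctan2(y[1],y[0]))
def rep():
    s,p,r=st(); print('t',round(s['t'],2),'p',p.round(4),'yaw',round(yaw(),2),'z',r.apply([0,0,1]).round(4),'F',np.round(s['ft_force'],2),'M',np.round(s['wrist_torque'],3),'w',round(s['gripper_width'],4),'q6',round(s['joint_positions'][5],2))
E
python3 - <<'E'
from h import *
rep(); print(delta([.4996,.0114,.225],79.07))
E
```

```text
t 1.7 p [0.1519 0.5286 0.2245] yaw 73.97 z [ 0.e+00  1.e-04 -1.e+00] F [ 0.24 -0.45 -0.  ] M [ 0.022  0.006 -0.019] w 0.0939 q6 -0.1
(array([-47.702, -40.109,  -0.053]), array([ 0. , -0. , -5.1]))
```

```bash
python3 -m pendant '[[0,-2,-1.7,0,0,0,0],[0,-3.6,-3,0,0,0,0],[0,-3.8,-3.2,0,0,0,0],[0,-3.8,-3.2,0,0,0,0],[0,-3.8,-3.2,0,0,0,0],[0,-3.8,-3.2,0,0,0,0],[0,-3.8,-3.2,0,0,0,0],[0,-3.8,-3.2,0,0,0,0],[0,-3.8,-3.2,0,0,0,0],[0,-3.8,-3.2,0,0,0,0],[0,-3.8,-3.2,0,0,0,0],[0,-3.8,-3.2,0,0,0,0]]' 40; python3 -c "
from h import *
rep(); print(delta([.4996,.0114,.225],79.07))"
```

```text
t: 2.9
tcp_pos: [0.4704, 0.0535, 0.2248]
orientation: [0.14, 0.99, 0.0, 0.001]
ft_force: [0.4, 0.8, -0.4]
gripper_width: 0.0941
t 2.9 p [0.4704 0.0535 0.2248] yaw 73.95 z [ 1.2e-03  4.0e-04 -1.0e+00] F [ 0.4   0.82 -0.4 ] M [ 0.028 -0.07   0.027] w 0.0941 q6 -1.3
(array([-3.968, -3.242, -0.015]), array([ 0.04,  0.06, -5.12]))
```

```bash
python3 -m pendant '[[0,0,0,0,0,0,8.5],[0,0,0,0,0,0,8.5],[0,0,0,0,0,0,8.5],[0,0,0,0,0,0,8.5],[0,0,0,0,0,0,8.5],[0,0,0,0,0,0,8.5],[0,0,0,0,0,0,8.5],[0,0,0,0,0,0,8.5],[0,0,0,0,0,0,8.5],[0,0,0,0,0,0,8.5],[0,0,0,0,0,0,8.5],[0,0,0,0,0,0,8.5]]' >/dev/null;  python3 -m pendant '[[0,0,0,0,0,0,8.5],[0,0,0,0,0,0,8.5],[0,0,0,0,0,0,8.5],[0,0,0,0,0,0,8.5],[0,0,0,0,0,0,8.5],[0,0,0,0,0,0,8.5],[0,0,0,0,0,0,8.5],[0,0,0,0,0,0,8.5],[0,0,0,0,0,0,4.9],[0,0,0,0,0,0,0]]' >/dev/null
python3 -c "
from h import *
rep(); print(delta([.4996,.0114,.12],79.07-180))"
```

```text
t 5.1 p [0.4696 0.0555 0.2245] yaw -100.92 z [ 2.e-04  0.e+00 -1.e+00] F [ 0.25  0.88 -0.02] M [-0.004  0.181  0.003] w 0.0938 q6 1.76
(array([ 3.781,  3.76 , 10.455]), array([-0.  , -0.01,  0.01]))
```

```bash
python3 -m pendant '[[0,1.9,1.9,2.5,0,0,0],[0,1.88,1.86,4,0,0,0],[0,0,0,4,0,0,0],[0,0,0,3,0,0,0],[0,0,0,1.5,0,0,0],[0,0,0,0.85,0,0,0],[0,0,0,0,0,0,0]]'; python3 -c "
from h import *
rep(); print(delta([.4996,.0114,.066],79.07-180))"
```

```text
t: 5.8
tcp_pos: [0.4989, 0.0115, 0.0649]
orientation: [0.996, -0.095, -0.001, -0.0]
ft_force: [-0.6, 0.6, 0.5]
gripper_width: 0.0937
t 5.8 p [0.4989 0.0115 0.0649] yaw -100.87 z [-2.3e-03  3.0e-04 -1.0e+00] F [-0.57  0.63  0.55] M [-0.022  0.176  0.   ] w 0.0937 q6 1.67
(array([ 0.074, -0.006, -0.106]), array([0.01, 0.13, 0.06]))
```

```bash
python3 -m pendant '[[120,0,0,0,0,0,0],[200,0,0,0,0,0,0],[255,0,0,0,0,0,0],[255,0,0,0,0,0,0],[255,0,0,0,0,0,0],[255,0,0,0,0,0,0],[255,0,0,0,0,0,0],[255,0,0,0,0,0,0]]' 60; python3 -c "
from h import *
rep()"
```

```text
t: 6.6
tcp_pos: [0.4996, 0.0114, 0.0659]
orientation: [0.995, -0.095, -0.0, -0.0]
ft_force: [1.1, -0.2, -0.4]
gripper_width: 0.0335
t 6.6 p [0.4996 0.0114 0.0659] yaw -100.93 z [-0.e+00  1.e-04 -1.e+00] F [ 1.12 -0.19 -0.38] M [ 0.022  0.099 -0.026] w 0.0335 q6 1.67
```

```bash
python3 -m pendant '[[255,0,0,0,0,0,0],[255,0,0,0,0,0,0],[255,0,0,0,0,0,0]]' 60; python3 -c "
from h import *
rep()"
```

```text
t: 6.9
tcp_pos: [0.4995, 0.0114, 0.0658]
orientation: [0.995, -0.095, -0.0, 0.0]
ft_force: [-0.3, 0.1, -1.0]
gripper_width: 0.0237
t 6.9 p [0.4995 0.0114 0.0658] yaw -100.93 z [-3.e-04  0.e+00 -1.e+00] F [-0.3   0.06 -1.04] M [-0.039  0.13   0.011] w 0.0237 q6 1.67
```

```bash
python3 -m pendant '[[255,0,0,-1.5,0,0,0],[255,0,0,-3,0,0,0],[255,0,0,0,0,0,-4.7],[255,0,0,0,0,0,-4.7],[255,0,0,0,0,0,0]]'; python3 -c "
from h import *
rep(); print(delta([.4915,.1592,.111],88.5-180));print(delta([.4915,.1592,.080],88.5-180))"
```

```text
t: 7.4
tcp_pos: [0.4992, 0.0115, 0.1106]
orientation: [1.0, -0.013, -0.0, -0.0]
ft_force: [0.1, 0.1, -2.2]
gripper_width: 0.0241
t 7.4 p [0.4992 0.0115 0.1106] yaw -91.54 z [-9.e-04  3.e-04 -1.e+00] F [ 0.05  0.09 -2.22] M [-0.012  0.165 -0.003] w 0.0241 q6 1.51
(array([ -1.166, -14.743,  -0.04 ]), array([-0.01,  0.05, -0.04]))
(array([ -1.163, -14.742,   3.06 ]), array([-0.01,  0.05, -0.04]))
```

```bash
python3 -m pendant '[[255,-0.3,-2.5,0,0,0,0],[255,-0.4,-4.5,0,0,0,0],[255,-0.4,-4.5,0,0,0,0],[255,-0.07,-2.5,1,0,0,0],[255,0,-0.74,1.5,0,0,0],[255,0,0,0.58,0,0,0],[255,0,0,0,0,0,0],[255,0,0,0,0,0,0]]'
python3 - <<'E'
from h import *
import pickle,cv2
rep()
ps={n:manip.get_image(n) for n in ['scene','top']}
pickle.dump(ps,open('p2.pkl','wb'))
rep()
s=ps['scene']['img'][:,:,::-1];t=ps['top']['img'][:,:,::-1]
R=lambda a:cv2.resize(a,(400,500),interpolation=cv2.INTER_CUBIC)
cv2.imwrite('pics/a2.png',np.hstack([R(s[190:290,360:440]),R(t[172:272,190:270])]))
E
```

```text
t: 8.2
tcp_pos: [0.4919, 0.1583, 0.0802]
orientation: [1.0, -0.014, -0.0, 0.0]
ft_force: [-0.9, -0.1, -1.8]
gripper_width: 0.0239
t 8.2 p [0.4919 0.1583 0.0802] yaw -91.62 z [-3.e-04 -3.e-04 -1.e+00] F [-0.93 -0.1  -1.84] M [ 0.03   0.201 -0.033] w 0.0239 q6 1.8
t 8.3 p [0.4925 0.1584 0.0809] yaw -91.63 z [ 1.3e-03  2.0e-04 -1.0e+00] F [-0.42  0.28 -1.73] M [0.026 0.161 0.021] w 0.0236 q6 1.8
```

View pics/a2.png

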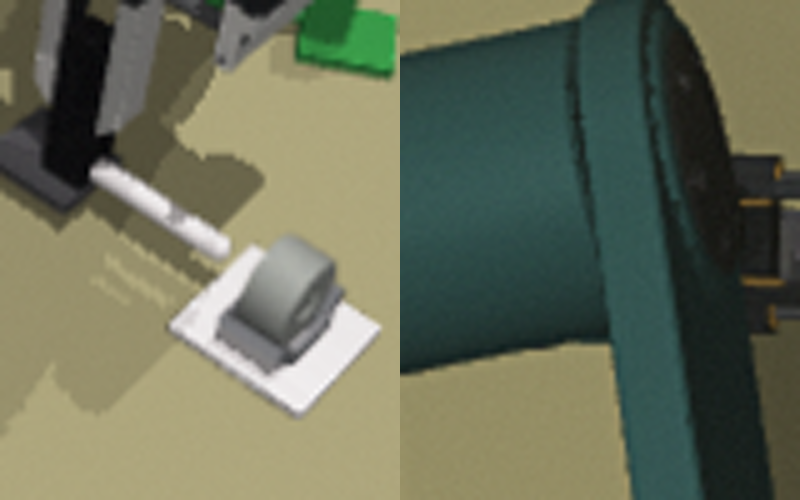

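Run:
```python
from fit import *
import pickle
ps=pickle.load(open('p2.pkl','rb'));S=ps['scene']
S1=pickle.load(open('p1.pkl','rb'))['scene']
# rod mask: bright, grey
roi=(376,216,410,246)
x0,y0,x1,y1=roi
c=S['img'][y0:y1,x0:x1].astype(float)
r=(c[...,0]-c[...,2])/(c.sum(2)+1)
print(np.round(r[10:24,5:30:2],2)); print(c.sum(2)[10:24,5:30:2].astype(int)//3)
```

```text
[[0.01 0.01 0.01 0.01 0.07 0.11 0.11 0.12 0.11 0.11 0.11 0.11 0.11]
 [0.02 0.01 0.01 0.   0.02 0.1  0.11 0.11 0.11 0.11 0.11 0.11 0.11]
 [0.07 0.01 0.01 0.   0.   0.02 0.11 0.11 0.1  0.11 0.11 0.11 0.11]
 [0.11 0.05 0.01 0.01 0.   0.   0.05 0.11 0.11 0.11 0.11 0.11 0.11]
 [0.11 0.11 0.02 0.01 0.01 0.   0.02 0.08 0.11 0.11 0.11 0.11 0.11]
 [0.12 0.11 0.1  0.02 0.01 0.   0.   0.03 0.1  0.11 0.11 0.11 0.11]
 [0.11 0.12 0.11 0.08 0.01 0.01 0.01 0.01 0.04 0.11 0.11 0.11 0.11]
 [0.11 0.12 0.11 0.11 0.06 0.01 0.01 0.01 0.01 0.03 0.11 0.11 0.11]
 [0.11 0.11 0.11 0.11 0.11 0.02 0.01 0.01 0.   0.   0.05 0.11 0.11]
 [0.11 0.11 0.11 0.11 0.11 0.1  0.02 0.01 0.   0.01 0.01 0.09 0.1 ]
 [0.11 0.11 0.11 0.11 0.11 0.11 0.08 0.02 0.01 0.   0.   0.02 0.1 ]
 [0.11 0.11 0.11 0.12 0.11 0.11 0.11 0.06 0.01 0.01 0.   0.   0.04]
 [0.11 0.11 0.11 0.11 0.11 0.11 0.11 0.11 0.02 0.01 0.01 0.   0.01]
 [0.11 0.11 0.11 0.1  0.11 0.11 0.11 0.11 0.09 0.03 0.01 0.01 0.01]]
[[178 210 221 202  91  94  94  93  96  95  94  94  94]
 [132 187 215 234 171  94  95  94  95  93  96  95  96]
 [ 82 145 196 232 233 153  93  94  95  94  94  93  94]
 [ 73  94 163 214 234 230 134  95  94  95  94  93  93]
 [ 75  74 116 183 223 234 199 102  92  95  92  93  94]
 [ 74  74  76 135 194 228 228 128  96  93  93  94  94]
 [ 73  74  74  94 151 205 219 153 120  94  94  93  96]
 [ 79  75  80  93 105 168 171 155 192 161  94  93  98]
 [103  74  92  93  93 119 183 176 233 228 131  94 127]
 [135  78  93  95  95  93 136 195 228 234 197 105 156]
 [135 103  97  94  94  94  94 149 205 232 227 175 155]
 [133 135 123  93  94  94  94 104 169 213 226 228 192]
 [134 135 148 121  94  94  94  95 122 183 209 230 223]
 [133 134 134 155  96  94  95  95  92 145 186 222 214]]
```

Run:
```python
from fit import *
from h import *
import pickle
ps=pickle.load(open('p2.pkl','rb'));S=ps['scene']
roi=(380,222,410,246)
m=mk(S,roi,.9)
# drop rest plate: keep only rod: columns/rows
x0,y0,x1,y1=roi
cv2.imwrite('pics/rm.png',cv2.resize((m*255).astype(np.uint8),None,fx=12,fy=12,interpolation=0))
s,p,r=st(); yw=np.radians(yaw()+180)
p=np.array([.4921,.1584,.0805])
for z in (.0135,.0145,.0155):
  # 1-dof+1: fit x,y of carrier with yaw fixed
  from scipy.optimize import minimize
  def cost(v):
    sl=sil(S,[rodp()],Rz(yw),np.array([v[0],v[1],z]),roi); W=np.ones_like(sl)
    yy,xx=np.mgrid[y0:y1,x0:x1]; W[(xx>=397)&(yy>=238)&0]=0
    return (((sl-m)**2)*Wm).sum()
  yy,xx=np.mgrid[y0:y1,x0:x1]
  Wm=((xx<398)).astype(float)  # exclude tip-rest area
  Wm*=(xx-390)*.0+1
  r_=minimize(cost,[p[0],p[1]],method='Nelder-Mead',options=dict(initial_simplex=[[p[0],p[1]],[p[0]+.002,p[1]],[p[0],p[1]+.002]]))
  print(z,r_.x.round(4),r_.fun.round(2),'model(tcp) cost',cost(p[:2]).round(2),'dx mm',((r_.x-p[:2])*1000).round(2))
# tip pixel expected/ring expected
print(proj(S,[[p[0]+.085*np.cos(yw),p[1]+.085*np.sin(yw),.0305]]))
```

```text
0.0135 [0.4924 0.1574] 10.52 model(tcp) cost 11.17 dx mm [ 0.32 -0.98]
0.0145 [0.4931 0.1588] 10.37 model(tcp) cost 14.13 dx mm [1.   0.42]
0.0155 [0.4941 0.1569] 10.31 model(tcp) cost 20.24 dx mm [ 2.02 -1.52]
[[404.96952685 239.56373012]]
```

View pics/rm.png

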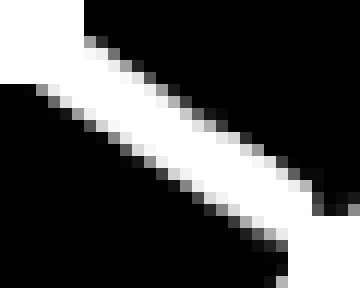

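```bash
python3 -m pendant '[[255,-0.1,0,0.05,0,0,0],[255,0,-0.5,0,0,0,0],[255,0,-0.7,0,0,0,0],[255,0,-0.4,0,0,0,0],[255,0,-0.4,0,0,0,0],[255,0,0,0,0,0,0]]'
python3 - <<'E'
from h import *
import pickle,cv2
rep()
ps={n:manip.get_image(n) for n in ['scene']}
pickle.dump(ps,open('p3.pkl','wb'))
rep()
s=ps['scene']['img'][:,:,::-1]
cv2.imwrite('pics/a3.png',cv2.resize(s[210:280,370:450],(800,600)[::1] and (720,600),interpolation=cv2.INTER_CUBIC))
E
```

```text
t: 8.9
tcp_pos: [0.4913, 0.1798, 0.0797]
orientation: [1.0, -0.013, -0.0, -0.0]
ft_force: [0.2, 0.1, -1.7]
gripper_width: 0.0238
t 8.9 p [0.4913 0.1798 0.0797] yaw -91.47 z [-0.e+00  2.e-04 -1.e+00] F [ 0.21  0.09 -1.69] M [-0.038  0.161 -0.03 ] w 0.0238 q6 1.84
t 8.95 p [0.4913 0.1795 0.0796] yaw -91.49 z [-0.e+00 -1.e-04 -1.e+00] F [-0.03 -0.47 -1.81] M [-0.083  0.142 -0.029] w 0.0238 q6 1.84
```

View pics/a3.png

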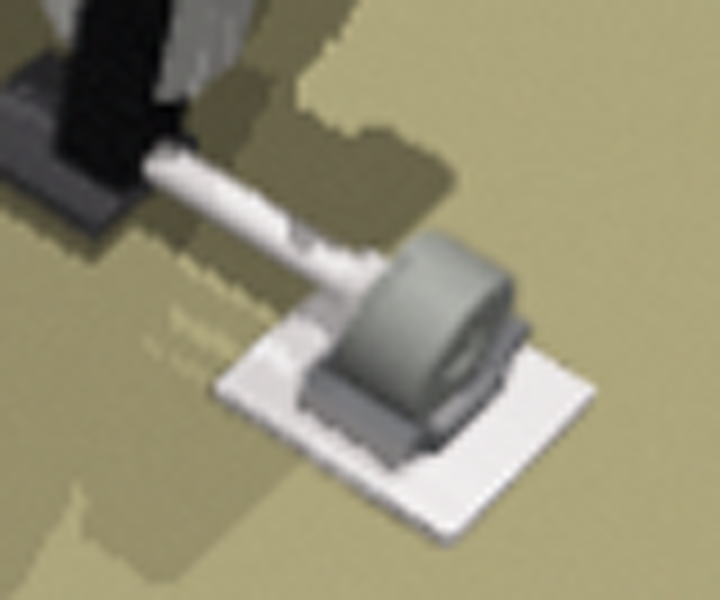

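```bash
python3 -m pendant '[[255,0,-0.4,0,0,0,0],[255,0,-0.4,0,0,0,0],[255,0,0,0,0,0,0]]'; python3 -m pendant '[[255,0,-0.5,0,0,0,0],[255,0,-0.5,0,0,0,0],[255,0,-0.2,0,0,0,0],[255,0,0,0,0,0,0]]';  python3 -c "
from h import *
rep()"
```

```text
t: 9.25
tcp_pos: [0.4916, 0.1876, 0.0797]
orientation: [1.0, -0.013, 0.0, -0.0]
ft_force: [-0.6, 0.2, -1.9]
gripper_width: 0.0237
t: 9.65
tcp_pos: [0.4919, 0.1995, 0.0797]
orientation: [1.0, -0.013, -0.0, -0.0]
ft_force: [0.9, -1.1, -1.4]
gripper_width: 0.0236
t 9.65 p [0.4919 0.1995 0.0797] yaw -91.5 z [-0.e+00  1.e-04 -1.e+00] F [ 0.92 -1.06 -1.36] M [0.002 0.14  0.033] w 0.0236 q6 1.88
```

```bash
python3 -m pendant '[[255,0,-0.5,0,0,0,0],[255,0,-0.6,0,0,0,0],[255,0,-0.6,0,0,0,0],[255,0,-0.5,0,0,0,0],[255,0,-0.25,0,0,0,0],[255,0,0,0,0,0,0],[255,0,0,0,0,0,0]]'
python3 - <<'E'
from h import *
import pickle,cv2
rep()
ps={n:manip.get_image(n) for n in ['scene']}
pickle.dump(ps,open('p4.pkl','wb'))
rep()
s=ps['scene']['img'][:,:,::-1]
cv2.imwrite('pics/a4.png',cv2.resize(s[210:280,370:450],(720,600),interpolation=cv2.INTER_CUBIC))
E
```

```text
t: 10.35
tcp_pos: [0.4925, 0.2236, 0.0796]
orientation: [1.0, -0.013, -0.0, 0.0]
ft_force: [0.3, -0.1, -1.6]
gripper_width: 0.0234
t 10.35 p [0.4925 0.2236 0.0796] yaw -91.52 z [-1.e-04 -1.e-04 -1.e+00] F [ 0.32 -0.09 -1.58] M [-0.006  0.126 -0.005] w 0.0234 q6 1.92
t 10.4 p [0.4925 0.2235 0.0797] yaw -91.53 z [-1.e-04 -1.e-04 -1.e+00] F [ 0.4  -0.28 -2.1 ] M [-0.058  0.138 -0.019] w 0.0236 q6 1.92
```

View pics/a4.png

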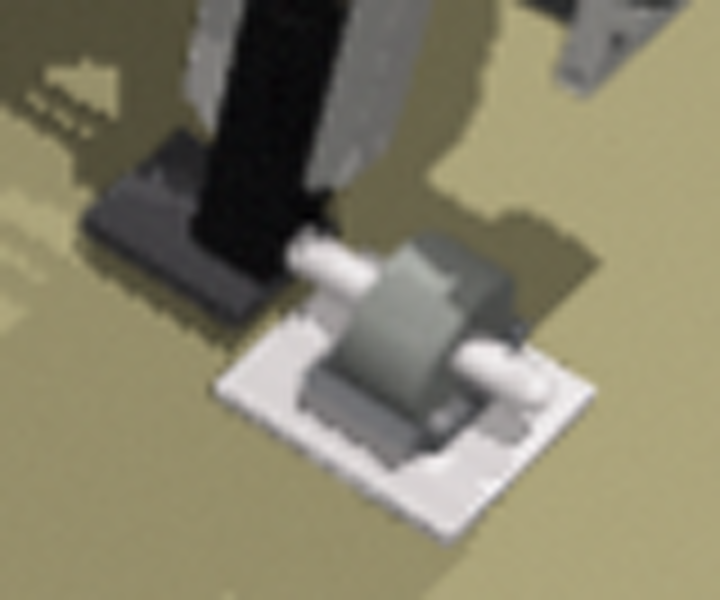

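```bash
python3 -m pendant '[[255,0,0,-0.2,0,0,0],[255,0,0,-0.3,0,0,0],[255,0,0,-0.5,0,0,0],[255,0,0,-1,0,0,0],[255,0,0,-1.5,0,0,0],[255,0,0,-2,0,0,0],[255,0,0,-2,0,0,0],[255,0,0,-1.5,0,0,0],[255,0,0,-0.8,0,0,0],[255,0,0,-0.2,0,0,0],[255,0,0,0,0,0,0]]'
python3 - <<'E'
from h import *
import pickle,cv2
ps={n:manip.get_image(n) for n in ['scene']}
pickle.dump(ps,open('p5.pkl','wb'))
rep()
print(delta([.5561,-.334,.18],110-180))
s=ps['scene']['img'][:,:,::-1]
cv2.imwrite('pics/a5.png',cv2.resize(s[160:280,350:470],(600,600),interpolation=cv2.INTER_CUBIC))
E
```

```text
t: 11.5
tcp_pos: [0.4924, 0.2235, 0.1795]
orientation: [1.0, -0.013, -0.0, 0.0]
ft_force: [-0.5, 0.0, -5.8]
gripper_width: 0.0238
t 11.55 p [0.4921 0.2234 0.1788] yaw -91.53 z [-1.5e-03 -5.0e-04 -1.0e+00] F [ 0.57  0.62 -5.34] M [-0.135  0.14   0.059] w 0.0237 q6 1.92
(array([ 7.886, 55.552, -0.103]), array([ 1.000e-02,  9.000e-02, -2.153e+01]))
```

View pics/a5.png

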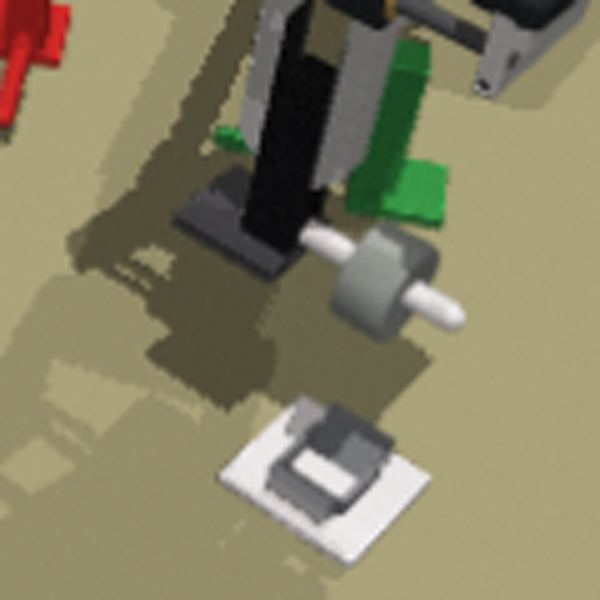

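```bash
python3 -m pendant '[[255,0.06,0.4,0,0,0,0],[255,0.12,0.8,0,0,0,-0.5],[255,0.17,1.2,0,0,0,0],[255,0.23,1.6,0,0,0,0],[255,0.28,2,0,0,0,0],[255,0.34,2.4,0,0,0,0],[255,0.4,2.8,0,0,0,0],[255,0.43,3,0,0,0,0],[255,0.43,3,0,0,0,0],[255,0.43,3,0,0,0,0],[255,0.43,3,0,0,0,0],[255,0.43,3,0,0,0,0]]' >/dev/null; python3 -m pendant '[[255,0.43,3,0,0,0,0],[255,0.43,3,0,0,0,0],[255,0.43,3,0,0,0,0],[255,0.43,3,0,0,0,0],[255,0.43,3,0,0,0,0],[255,0.43,3,0,0,0,0],[255,0.4,2.8,0,0,0,0],[255,0.34,2.4,0,0,0,0],[255,0.28,2,0,0,0,0],[255,0.23,1.6,0,0,0,0],[255,0.17,1.2,0,0,0,0],[255,0.1,0.5,0,0,0,0]]'
python3 - <<'E'
from h import *
rep()
print(delta([.5561,-.334,.18],110-180))
E
```

```text
t: 13.95
tcp_pos: [0.5607, -0.3261, 0.1793]
orientation: [1.0, -0.01, -0.0, -0.0]
ft_force: [-0.8, -0.4, -4.2]
gripper_width: 0.0239
t 13.95 p [ 0.5607 -0.3261  0.1793] yaw -91.1 z [-4.e-04  2.e-04 -1.e+00] F [-0.8  -0.41 -4.16] M [-0.077  0.15   0.008] w 0.0239 q6 0.98
(array([-0.45 ,  0.799, -0.069]), array([-1.00e-02,  2.00e-02, -2.11e+01]))
```

Now I'll turn the rod to 110°, then look.

```bash
python3 -m pendant '[[255,-0.1,0.2,0,0,0,-1.1],[255,-0.2,0.3,0,0,0,-2],[255,-0.1,0.3,0,0,0,-3],[255,0,0,0,0,0,-3],[255,0,0,0,0,0,-3],[255,0,0,0,0,0,-3],[255,0,0,0,0,0,-3],[255,0,0,0,0,0,-2],[255,0,0,0,0,0,-1],[255,0,0,0,0,0,0],[255,0,0,0,0,0,0]]' >/dev/null
python3 - <<'E'
from h import *
import pickle,cv2
rep()
ps={n:manip.get_image(n) for n in ['scene','top']}
pickle.dump(ps,open('p6.pkl','wb'))
rep()
print(delta([.5561,-.334,.18],110-180))
s=ps['scene']['img'][:,:,::-1];t=ps['top']['img'][:,:,::-1]
R=lambda a:cv2.resize(a,(400,500),interpolation=cv2.INTER_CUBIC)
cv2.imwrite('pics/a6.png',np.hstack([R(s[90:190,200:280]),R(t[150:250,410:490])]))
E
```

```text
t 15.05 p [ 0.5572 -0.3324  0.1798] yaw -69.91 z [ 2.e-04  1.e-04 -1.e+00] F [-0.06  0.33 -3.6 ] M [-0.176  0.099  0.014] w 0.0235 q6 0.59
t 15.15 p [ 0.5572 -0.3326  0.1797] yaw -69.92 z [ 1.e-04  1.e-04 -1.e+00] F [-0.31 -0.4  -4.68] M [-0.14   0.138  0.033] w 0.0237 q6 0.59
(array([-0.151,  0.096, -0.031]), array([-0.01, -0.01,  0.08]))
```

View pics/a6.png

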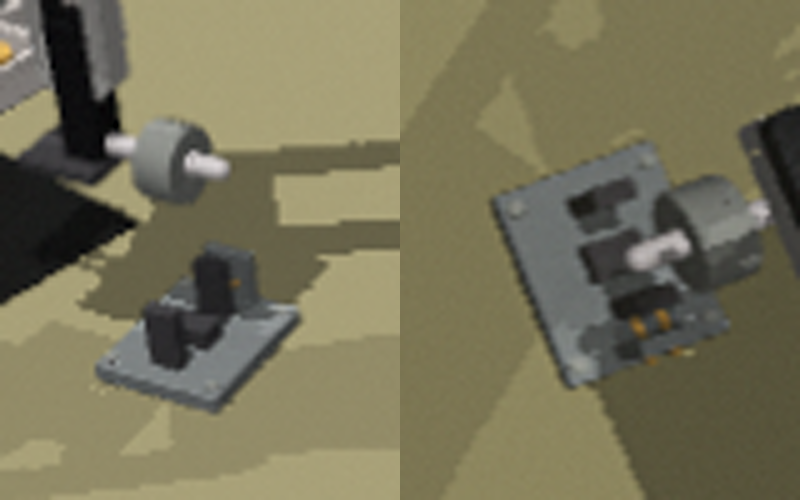

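```bash
cat > ringfit.py <<'E'
from fit import *
from h import *
def ringrod(S,roi,p,yw,s0,zrel=-.002,div=.9,excl=None,zfoot=None):
    m=mk(S,roi,div); zf=p[2]-.0658 if zfoot is None else zfoot
    x0,y0,x1,y1=roi
    yy,xx=np.mgrid[y0:y1,x0:x1]; W=np.ones(m.shape)
    if excl is not None: W[excl(xx,yy)]=0
    def model(v):
        ring=cyl(v[2]-.012,v[2]+.012,.022,0,.016+zrel,48)
        return sil(S,[rodp(),ring],Rz(yw),np.array([v[0],v[1],zf]),roi)
    cost=lambda v:(((model(v)-m)**2)*W).sum()
    x=np.array([p[0],p[1],s0])
    for st_ in (.004,.0015):
        r=minimize(cost,x,method='Nelder-Mead',options=dict(initial_simplex=np.vstack([x,x+np.eye(3)*st_]),xatol=2e-5,fatol=1e-3,maxiter=500)); x=r.x
    return x,r.fun,m,model(x)*W
E
python3 - <<'E'
from ringfit import *
import pickle
ps=pickle.load(open('p6.pkl','rb'));S=ps['scene'];T=ps['top']
p=np.array([.5572,-.3325,.1797]);yw=np.radians(110.08)
roi=(223,108,256,134)
x,c,m,mo=ringrod(S,roi,p,yw,.05)
print('scene',x.round(4),round(c,2),((x-[*p[:2],.05])*1000).round(2))
d=np.dstack([m,mo,mo]);cv2.imwrite('pics/rr.png',cv2.resize((d*255).astype(np.uint8),None,fx=12,fy=12,interpolation=0))
# top overlay
R=Rz(yw)
v=cv2.resize(T['img'][150:250,410:490][:,:,::-1],(640,800),interpolation=cv2.INTER_CUBIC)
for P in ([rodp(),cyl(x[2]-.012,x[2]+.012,.022,0,.014,48)]):
    u=proj(T,P@R.T+np.array([p[0],p[1],p[2]-.0658]))
    h=cv2.convexHull(((u+.5-[410,150])*8).astype(np.int32)); cv2.polylines(v,[h],True,(0,0,255),1)
    # clamp base at fit
for P in [box(-.04,.04,-.048,.048,.012,.012)]:
    u=proj(T,P@Rz(np.radians(109.99)).T+np.array([.539,-.2868,0])); h=cv2.convexHull(((u+.5-[410,150])*8).astype(np.int32)); cv2.polylines(v,[h],True,(0,255,255),1)
cv2.imwrite('pics/ov6.png',v[:600])
E
```

```text
scene [ 0.5585 -0.3293  0.0488] 26.74 [ 1.27  3.24 -1.23]
```

View pics/rr.png

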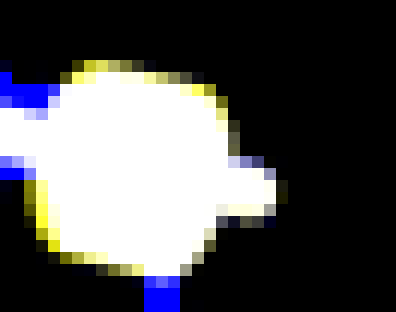

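View pics/ov6.png

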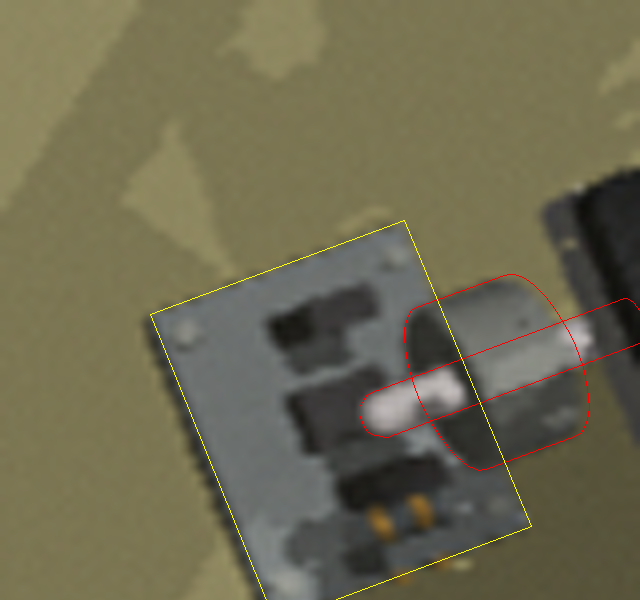

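```bash
python3 -m pendant '[[255,-0.1,0,0.4,0,0,0],[255,-0.08,0,0.8,0,0,0],[255,0,0,1.2,0,0,0],[255,0,0,1.2,0,0,0],[255,0,0,0.8,0,0,0],[255,0,0,0.4,0,0,0],[255,0,0,0,0,0,0],[255,0,0,0,0,0,0]]' >/dev/null
python3 - <<'E'
from h import *
import pickle,cv2
ps={n:manip.get_image(n) for n in ['scene','top']}
pickle.dump(ps,open('p7.pkl','wb'))
rep()
s=ps['scene']['img'][:,:,::-1];t=ps['top']['img'][:,:,::-1]
R=lambda a:cv2.resize(a,(400,500),interpolation=cv2.INTER_CUBIC)
cv2.imwrite('pics/a7.png',np.hstack([R(s[100:180,205:269]),R(t[165:245,420:484])]))
E
```

```text
t 16.05 p [ 0.5559 -0.3337  0.1326] yaw -69.93 z [ 1.4e-03 -9.0e-04 -1.0e+00] F [-0.03 -0.69 -3.84] M [-0.155  0.127  0.062] w 0.0235 q6 0.59
```

View pics/a7.png

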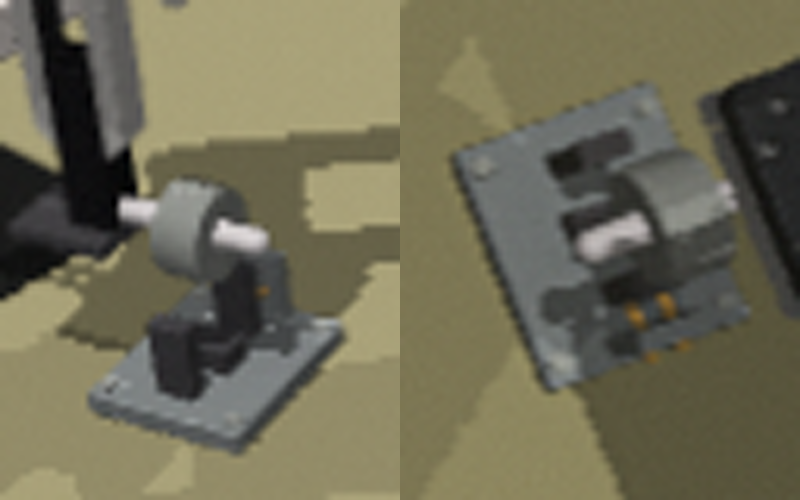

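```bash
cat > ov.py <<'E'
from ringfit import *
import pickle,sys
def overlay(fn,out,p,yw,s,zr,clT,clS,rT=(420,165),rS=(205,100)):
    ps=pickle.load(open(fn,'rb')); o=[]
    for n,cl,(x0,y0) in (('scene',clS,rS),('top',clT,rT)):
        if n not in ps: continue
        I=ps[n]; k=7
        v=cv2.resize(I['img'][y0:y0+80,x0:x0+57][:,:,::-1],None,fx=k,fy=k,interpolation=cv2.INTER_CUBIC)
        def dr(P,R,t,c):
            u=proj(I,P@R.T+t); h=cv2.convexHull(np.round((u+.5-[x0,y0])*k*16-8).astype(np.int32)); cv2.polylines(v,[h],True,c,1,cv2.LINE_AA,4)
        Rc=Rz(np.radians(110)); tc=np.array([cl[0],cl[1],0])
        dr(box(-.04,.04,-.048,.048,.012,.012),Rc,tc,(0,255,255))
        dr(box(-.01,.01,-.022,-.022,.024,.05),Rc,tc,(0,255,0))
        dr(box(-.01,.01,.019,.019,.024,.05),Rc,tc,(0,255,0))
        t=np.array([p[0],p[1],p[2]-.0658]);R=Rz(yw)
        dr(rodp(),R,t,(0,0,255)); 
        for e in (-.012,.012): dr(cyl(s+e,s+e,.022,0,.016+zr,48),R,t,(255,0,255))
        o.append(v)
    cv2.imwrite(out,np.hstack(o))
E
python3 - <<'E'
from ov import *
overlay('p7.pkl','pics/ov7.png',np.array([.5559,-.3337,.1326]),np.radians(110.07),.049,-.002,(.539,-.2873),(.5392,-.2853))
E
```

```text
(no output)
```

View pics/ov7.png

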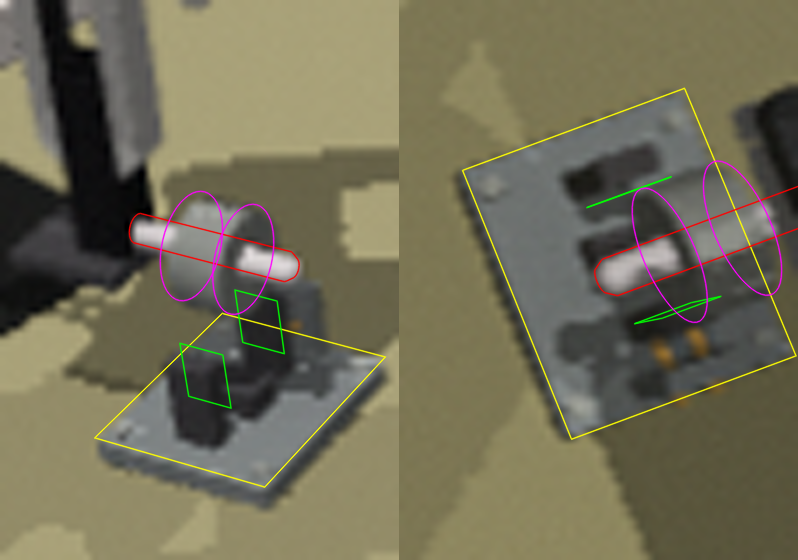

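Run:
```python
from ringfit import *
import pickle
ps=pickle.load(open('p7.pkl','rb'));S=ps['scene'];T=ps['top']
p=np.array([.5559,-.3337,.1326]);yw=np.radians(110.07)
roi=(226,120,254,146)
for div in (.7,.9):
  x,c,m,mo=ringrod(S,roi,p,yw,.049,div=div,excl=lambda xx,yy:((yy>=138)&(xx>=236))|(yy>=143))
  print('scene',x.round(4),round(c,2),((x-[*p[:2],.049])*1000).round(2))
d=np.dstack([m,mo,mo]);cv2.imwrite('pics/rr7.png',cv2.resize((d*255).astype(np.uint8),None,fx=12,fy=12,interpolation=0))
# clamp refit with correct sense on the clean first pictures
p1=pickle.load(open('p1.pkl','rb'))
rois=((420,168,484,236),(212,134,268,178))
V=[]
for n,roi in (('top',rois[0]),('scene',rois[1])):
    I=p1[n]; m=mk(I,roi); V.append((I,roi,m))
base=PARTS['clampbase'][:1]
x0=[.539,-.287,np.radians(110)]
jj=[box(-.010,.010,-.034,-.022,.012,.05),box(-.010,.010,.019,.029,.012,.05),box(-.012,.012,.036,.046,.012,.05)]
for nm,parts in (('base',base),('base+jaws',base+jj)):
    for lab,v in (('top',[V[0]]),('scene',[V[1]])):
        if nm=='base' and lab=='scene':
            # ignore everything above the base's far edge: weight by cropping to lower half
            roi=(212,150,268,178); v=[(p1['scene'],roi,mk(p1['scene'],roi))]
        xx,c=fit(v,parts,x0); print(nm,lab,xx.round(4),np.degrees(xx[2]).round(2),round(c,1))
```

```text
scene [ 0.5572 -0.3288  0.0482] 15.19 [ 1.35  4.91 -0.82]
scene [ 0.5573 -0.3276  0.0477] 13.67 [ 1.4   6.15 -1.33]
base top [ 0.5392 -0.2871  1.9242] 110.25 14.3
base scene [ 0.5391 -0.2857  1.9338] 110.8 5.0
base+jaws top [ 0.5394 -0.287   1.927 ] 110.41 19.0
base+jaws scene [ 0.5398 -0.2844  1.913 ] 109.61 21.6
```

View pics/rr7.png

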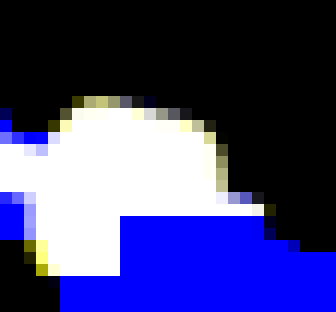

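```bash
python3 -m pendant '[[255,0,0,0.4,0,0,0],[255,0,0,0.6,0,0,0],[255,0,0,0.5,0,0,0],[255,0,0,0.4,0,0,0],[255,0,0,0.2,0,0,0],[255,0,0,0.2,0,0,0],[255,0,0,0.2,0,0,0],[255,0,0,0,0,0,0]]'; python3 -m pendant '[[255,0,0,0.1,0,0,0],[255,0,0,0.1,0,0,0],[255,0,0,0,0,0,0]]'; python3 -c "
from h import *
rep()"
```

```text
t: 16.85
tcp_pos: [0.557, -0.333, 0.1072]
orientation: [0.985, 0.174, 0.002, 0.0]
ft_force: [5.0, 1.8, -2.0]
gripper_width: 0.0237
t: 17.15
tcp_pos: [0.5572, -0.333, 0.1054]
orientation: [0.985, 0.174, 0.002, 0.0]
ft_force: [6.4, 1.1, -2.0]
gripper_width: 0.0237
t 17.15 p [ 0.5572 -0.333   0.1054] yaw -69.92 z [ 4.2e-03  1.0e-04 -1.0e+00] F [ 6.35  1.12 -1.99] M [ 0.517 -1.199 -0.296] w 0.0237 q6 0.59
```

Run:
```python
from h import *
import pickle,cv2
ps={n:manip.get_image(n) for n in ['scene','top']}
pickle.dump(ps,open('p8.pkl','wb'))
rep()
from ov import *
s,p,r=st()
s_=ps['scene']['img'][:,:,::-1];t=ps['top']['img'][:,:,::-1]
R=lambda a:cv2.resize(a,(400,500),interpolation=cv2.INTER_CUBIC)
cv2.imwrite('pics/a8.png',np.hstack([R(s_[110:174,212:263]),R(t[165:229,430:481])]))
```

```text
t 17.25 p [ 0.5572 -0.333   0.1054] yaw -69.92 z [ 4.2e-03  1.0e-04 -1.0e+00] F [ 5.2   2.01 -2.05] M [ 0.474 -1.188 -0.348] w 0.0234 q6 0.59
```

View pics/a8.png

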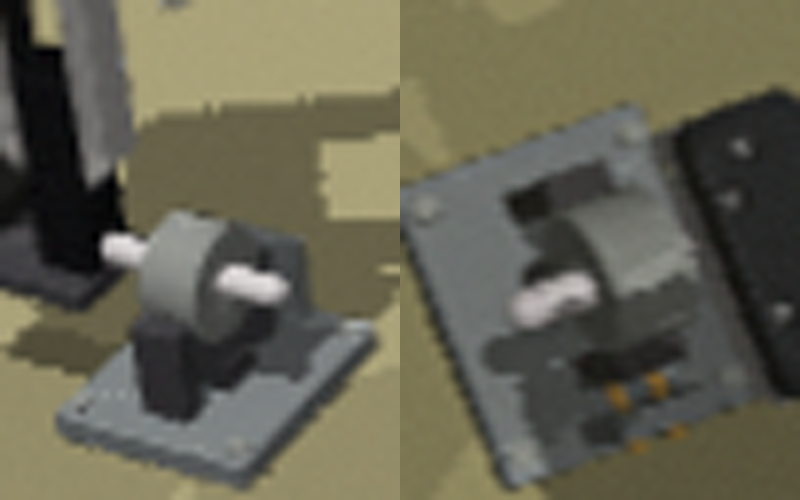

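```bash
python3 -m pendant '[[255,0.07,0,0,0,0,0],[255,0.08,0,0,0,0,0],[255,0,0,0,0,0,0],[255,0,0,0,0,0,0]]'; python3 -c "
from h import *
rep()"
```

```text
t: 17.65
tcp_pos: [0.5575, -0.3329, 0.1051]
orientation: [0.985, 0.174, 0.001, 0.0]
ft_force: [5.0, 1.4, -2.1]
gripper_width: 0.0238
t 17.65 p [ 0.5575 -0.3329  0.1051] yaw -69.93 z [ 1.5e-03 -3.0e-04 -1.0e+00] F [ 5.04  1.37 -2.11] M [ 0.33  -0.893 -0.217] w 0.0238 q6 0.59
```

```bash
python3 -m pendant '[[255,0.06,0,0,0,0,0],[255,0.06,0,0,0,0,0],[255,0,0,0,0,0,0],[255,0,0,0,0,0,0]]'; python3 -c "
from h import *
rep()"
```

```text
t: 18.05
tcp_pos: [0.5576, -0.3328, 0.1045]
orientation: [0.985, 0.174, -0.0, 0.0]
ft_force: [2.2, 0.2, -1.5]
gripper_width: 0.0239
t 18.05 p [ 0.5576 -0.3328  0.1045] yaw -69.94 z [-9.e-04 -3.e-04 -1.e+00] F [ 2.16  0.2  -1.55] M [ 0.057 -0.441 -0.092] w 0.0239 q6 0.6
```

```bash
python3 -m pendant '[[255,0.03,0,0.05,0,0,0],[255,0,0,0.05,0,0,0],[255,0,0,0,0,0,0]]'; python3 -m pendant '[[255,0,0,0.05,0,0,0],[255,0,0,0.05,0,0,0],[255,0,0,0,0,0,0]]'; python3 -c "
from h import *
rep()"
```

```text
t: 18.35
tcp_pos: [0.5578, -0.3324, 0.1034]
orientation: [0.985, 0.174, -0.001, -0.0]
ft_force: [0.2, -0.1, -1.0]
gripper_width: 0.0235
t: 18.65
tcp_pos: [0.5581, -0.3323, 0.1028]
orientation: [0.985, 0.174, -0.0, -0.0]
ft_force: [0.8, 0.3, 0.4]
gripper_width: 0.0237
t 18.65 p [ 0.5581 -0.3323  0.1028] yaw -69.93 z [-2.e-04  1.e-04 -1.e+00] F [0.82 0.32 0.38] M [ 0.169  0.028 -0.027] w 0.0237 q6 0.6
```

```bash
python3 -m pendant '[[255,0,0,0.05,0,0,0],[255,0,0,0.05,0,0,0],[255,0,0,0.05,0,0,0],[255,0,0,0,0,0,0]]';python3 -m pendant '[[255,0,0,0.05,0,0,0],[255,0,0,0.05,0,0,0],[255,0,0,0.05,0,0,0],[255,0,0,0,0,0,0]]'; python3 -c "
from h import *
rep()"
```

```text
t: 19.05
tcp_pos: [0.5585, -0.3324, 0.1023]
orientation: [0.985, 0.174, 0.0, 0.0]
ft_force: [-0.2, 1.6, 4.3]
gripper_width: 0.0232
t: 19.45
tcp_pos: [0.5587, -0.3326, 0.1003]
orientation: [0.985, 0.174, 0.001, 0.0]
ft_force: [-0.3, 0.1, 3.9]
gripper_width: 0.0241
t 19.45 p [ 0.5587 -0.3326  0.1003] yaw -69.93 z [ 1.4e-03 -7.0e-04 -1.0e+00] F [-0.26  0.09  3.9 ] M [ 0.399  0.008 -0.029] w 0.0241 q6 0.6
```

```bash
python3 -m pendant '[[255,-0.03,0,0.05,0,0,0],[255,-0.03,0,0.05,0,0,0],[255,-0.03,0,0.05,0,0,0],[255,0,0,0,0,0,0]]';python3 -m pendant '[[255,0,0,0.05,0,0,0],[255,0,0,0.05,0,0,0],[255,0,0,0.05,0,0,0],[255,0,0,0,0,0,0]]'; python3 -c "
from h import *
rep()"
```

```text
t: 19.85
tcp_pos: [0.5576, -0.3329, 0.0973]
orientation: [0.985, 0.174, 0.0, 0.0]
ft_force: [3.4, -1.5, 0.5]
gripper_width: 0.0238
t: 20.25
tcp_pos: [0.5575, -0.3328, 0.0967]
orientation: [0.985, 0.174, 0.0, 0.0]
ft_force: [3.4, -1.6, 1.8]
gripper_width: 0.0237
t 20.25 p [ 0.5575 -0.3328  0.0967] yaw -69.93 z [ 3.e-04 -1.e-04 -1.e+00] F [ 3.45 -1.6   1.76] M [ 0.086 -0.425 -0.126] w 0.0237 q6 0.6
```

Run:
```python
from h import *
import pickle,cv2
ps={n:manip.get_image(n) for n in ['scene','top']}
pickle.dump(ps,open('p9.pkl','wb'))
rep()
s_=ps['scene']['img'][:,:,::-1];t=ps['top']['img'][:,:,::-1]
R=lambda a:cv2.resize(a,(400,500),interpolation=cv2.INTER_CUBIC)
cv2.imwrite('pics/a9.png',np.hstack([R(s_[110:174,212:263]),R(t[165:229,430:481])]))
```

```text
t 20.35 p [ 0.5575 -0.3328  0.0967] yaw -69.93 z [ 3.e-04 -1.e-04 -1.e+00] F [2.16 0.38 1.71] M [ 0.049 -0.443 -0.106] w 0.0237 q6 0.6
```

View pics/a9.png

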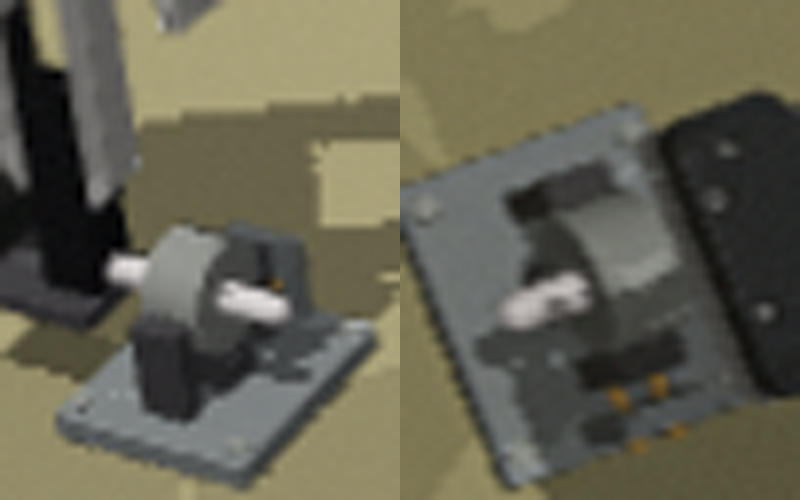

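Run:
```python
from ov import *
ps=pickle.load(open('p9.pkl','rb'))
o=[]
for n,cl,(x0,y0) in (('scene',(.5395,-.2850),(212,115)),('top',(.5392,-.2871),(430,168))):
    I=ps[n];k=10
    v=cv2.resize(I['img'][y0:y0+58,x0:x0+40][:,:,::-1],None,fx=k,fy=k,interpolation=cv2.INTER_CUBIC)
    def dr(P,c):
        u=proj(I,P@Rz(np.radians(110.1)).T+np.array([cl[0],cl[1],0])); h=cv2.convexHull(np.round((u+.5-[x0,y0])*k*16-8).astype(np.int32)); cv2.polylines(v,[h],True,c,1,cv2.LINE_AA,4)
    dr(box(-.01,.01,-.034,-.022,.05,.05),(0,255,0));dr(box(-.01,.01,.020,.030,.05,.05),(0,255,0))
    dr(box(-.04,.04,-.048,.048,.012,.012),(0,255,255))
    for e in (-.012,.012): dr(cyl(e,e,.022,0,.046+.0035,48),(255,0,255))
    o.append(v)
cv2.imwrite('pics/ov9.png',np.hstack(o))
```

```text
(no output)
```

View pics/ov9.png

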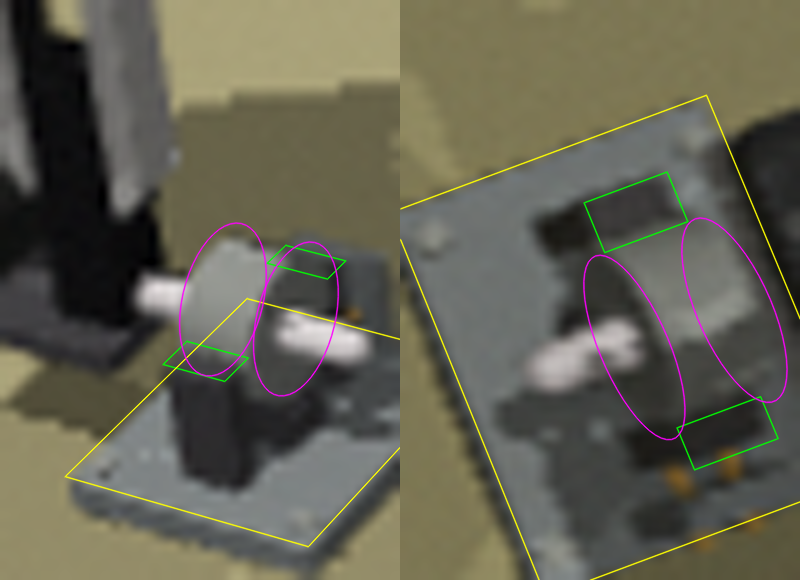

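```bash
python3 -m pendant '[[255,0,0,0.05,0,0,0],[255,0,0,0.05,0,0,0],[255,0,0,0,0,0,0]]';python3 -m pendant '[[255,0,0,0.05,0,0,0],[255,0,0,0,0,0,0]]'; python3 -c "
from h import *
rep()"
```

```text
t: 20.65
tcp_pos: [0.5574, -0.3326, 0.0956]
orientation: [0.985, 0.174, -0.0, -0.0]
ft_force: [1.5, -0.4, 1.2]
gripper_width: 0.0237
t: 20.85
tcp_pos: [0.5574, -0.3325, 0.095]
orientation: [0.985, 0.174, -0.0, -0.0]
ft_force: [2.9, 0.9, 0.8]
gripper_width: 0.0234
t 20.85 p [ 0.5574 -0.3325  0.095 ] yaw -69.93 z [-2.e-04  4.e-04 -1.e+00] F [2.88 0.93 0.76] M [ 0.191 -0.386 -0.154] w 0.0234 q6 0.6
```

```bash
python3 -m pendant '[[255,0,0,0.03,0,0,0],[255,0,0,0.03,0,0,0],[255,0,0,0,0,0,0]]';python3 -m pendant '[[255,0,0,0.03,0,0,0],[255,0,0,0,0,0,0]]';python3 -m pendant '[[255,0,0,0.03,0,0,0],[255,0,0,0,0,0,0]]'; python3 -c "
from h import *
rep()"
```

```text
t: 21.15
tcp_pos: [0.5574, -0.3325, 0.0944]
orientation: [0.985, 0.174, -0.0, -0.0]
ft_force: [1.7, 1.0, 1.9]
gripper_width: 0.0236
t: 21.35
tcp_pos: [0.5574, -0.3325, 0.0943]
orientation: [0.985, 0.174, -0.0, -0.0]
ft_force: [2.4, 0.6, 3.0]
gripper_width: 0.0238
t: 21.55
tcp_pos: [0.5575, -0.3325, 0.0941]
orientation: [0.985, 0.174, 0.0, -0.0]
ft_force: [1.8, 1.1, 2.3]
gripper_width: 0.0237
t 21.55 p [ 0.5575 -0.3325  0.0941] yaw -69.93 z [ 1.e-04  4.e-04 -1.e+00] F [1.83 1.11 2.3 ] M [ 0.519 -0.198 -0.159] w 0.0237 q6 0.6
```

```bash
python3 -m pendant '[[255,0,0,0.03,0,0,0],[255,0,0,0,0,0,0]]';python3 -m pendant '[[255,0,0,0.03,0,0,0],[255,0,0,0,0,0,0]]';python3 -m pendant '[[255,0,0,0.03,0,0,0],[255,0,0,0,0,0,0]]'; python3 -m pendant '[[255,0,0,0.03,0,0,0],[255,0,0,0,0,0,0]]'; python3 -c "
from h import *
rep()"
```

```text
t: 21.75
tcp_pos: [0.5575, -0.3325, 0.0941]
orientation: [0.985, 0.174, 0.0, -0.0]
ft_force: [1.3, 1.1, 5.1]
gripper_width: 0.0237
t: 21.95
tcp_pos: [0.5575, -0.3325, 0.094]
orientation: [0.985, 0.174, 0.0, -0.0]
ft_force: [1.5, 1.8, 5.9]
gripper_width: 0.0236
t: 22.15
tcp_pos: [0.5575, -0.3325, 0.094]
orientation: [0.985, 0.174, 0.0, -0.0]
ft_force: [-0.7, 0.8, 7.5]
gripper_width: 0.0239
t: 22.35
tcp_pos: [0.5576, -0.3325, 0.094]
orientation: [0.985, 0.174, 0.0, 0.0]
ft_force: [0.8, 2.4, 8.8]
gripper_width: 0.0236
t 22.35 p [ 0.5576 -0.3325  0.094 ] yaw -69.93 z [ 8.e-04  1.e-04 -1.e+00] F [0.76 2.42 8.84] M [ 0.813  0.059 -0.109] w 0.0236 q6 0.6
```

```bash
python3 -m pendant '[[255,0,0,0.04,0,0,0],[255,0,0,0.04,0,0,0],[255,0,0,0,0,0,0]]';python3 -m pendant '[[255,0,0,0.04,0,0,0],[255,0,0,0,0,0,0]]'; python3 -c "
from h import *
rep()"
```

```text
t: 22.65
tcp_pos: [0.5577, -0.3325, 0.0939]
orientation: [0.985, 0.174, 0.001, 0.0]
ft_force: [0.1, 2.6, 9.3]
gripper_width: 0.0236
t: 22.85
tcp_pos: [0.5577, -0.3326, 0.0938]
orientation: [0.985, 0.174, 0.001, 0.0]
ft_force: [0.0, 2.5, 11.0]
gripper_width: 0.0235
t 22.85 p [ 0.5577 -0.3326  0.0938] yaw -69.92 z [ 1.2e-03 -1.0e-04 -1.0e+00] F [ 0.    2.5  10.98] M [ 1.18   0.312 -0.072] w 0.0235 q6 0.6
```

```bash
python3 -m pendant '[[255,0,0,0.04,0,0,0],[255,0,0,0.04,0,0,0],[255,0,0,0,0,0,0]]';python3 -m pendant '[[255,0,0,0.03,0,0,0],[255,0,0,0,0,0,0]]'
python3 - <<'E'
from h import *
import pickle,cv2
rep()
ps={n:manip.get_image(n) for n in ['scene','top']}
pickle.dump(ps,open('p10.pkl','wb'))
s_=ps['scene']['img'][:,:,::-1];t=ps['top']['img'][:,:,::-1]
R=lambda a:cv2.resize(a,(400,500),interpolation=cv2.INTER_CUBIC)
cv2.imwrite('pics/a10.png',np.hstack([R(s_[110:174,212:263]),R(t[165:229,430:481])]))
rep()
E
```

```text
t: 23.15
tcp_pos: [0.5577, -0.3325, 0.0938]
orientation: [0.985, 0.174, 0.001, 0.0]
ft_force: [-0.6, 2.7, 13.0]
gripper_width: 0.0234
t: 23.35
tcp_pos: [0.5578, -0.3325, 0.0937]
orientation: [0.985, 0.174, 0.001, 0.0]
ft_force: [0.2, 3.4, 14.1]
gripper_width: 0.0235
t 23.35 p [ 0.5578 -0.3325  0.0937] yaw -69.92 z [ 1.8e-03 -3.0e-04 -1.0e+00] F [ 0.18  3.39 14.14] M [ 1.366  0.544 -0.116] w 0.0235 q6 0.59
t 23.45 p [ 0.5578 -0.3325  0.0937] yaw -69.92 z [ 1.8e-03 -3.0e-04 -1.0e+00] F [-0.11  2.57 13.28] M [ 1.361  0.52  -0.067] w 0.0236 q6 0.59
```

View pics/a10.png

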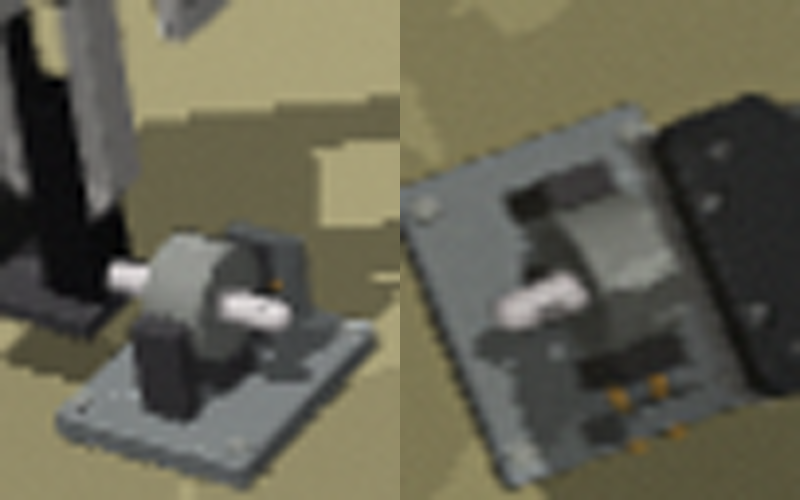

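```bash
python3 -m pendant '[[255,0,0,0.03,0,0,0],[255,0,0,0.03,0,0,0],[255,0,0,0.03,0,0,0],[255,0,0,0,0,0,0],[255,0,0,0,0,0,0]]'; for i in 1 2 3 4; do python3 -m pendant '[[255,0,0,0,0,0,0],[255,0,0,0,0,0,0]]' | grep -E "ft_f|tcp"; done; python3 -c "
from h import *
rep()"
```

```text
t: 23.95
tcp_pos: [0.5578, -0.3325, 0.0937]
orientation: [0.985, 0.174, 0.001, 0.0]
ft_force: [-0.7, 3.7, 15.8]
gripper_width: 0.0236
tcp_pos: [0.5578, -0.3325, 0.0937]
ft_force: [-0.8, 3.9, 16.3]
tcp_pos: [0.5578, -0.3325, 0.0936]
ft_force: [-0.6, 2.5, 15.8]
tcp_pos: [0.5578, -0.3325, 0.0937]
ft_force: [-1.5, 3.3, 15.9]
tcp_pos: [0.5578, -0.3325, 0.0937]
ft_force: [-0.7, 3.1, 16.6]
t 24.75 p [ 0.5578 -0.3325  0.0937] yaw -69.92 z [ 2.2e-03 -5.0e-04 -1.0e+00] F [-0.74  3.13 16.64] M [1.515 0.733 0.015] w 0.0233 q6 0.59
```

```bash
python3 -m pendant '[[255,0,0,0.03,0,0,0],[255,0,0,0.03,0,0,0],[255,0,0,0,0,0,0],[255,0,0,0,0,0,0]]'; for i in 1 2 3 4; do python3 -m pendant '[[255,0,0,0,0,0,0],[255,0,0,0,0,0,0],[255,0,0,0,0,0,0]]' | grep -E "ft_f|tcp"; done
python3 - <<'E'
from h import *
import pickle
rep()
ps={n:manip.get_image(n) for n in ['scene','top']}
pickle.dump(ps,open('p11.pkl','wb'))
o=[]
from fit import *
for n,cl,(x0,y0) in (('scene',(.5395,-.2850),(212,115)),('top',(.5392,-.2871),(430,168))):
    I=ps[n];k=10
    v=cv2.resize(I['img'][y0:y0+58,x0:x0+40][:,:,::-1],None,fx=k,fy=k,interpolation=cv2.INTER_CUBIC)
    def dr(P,c):
        u=proj(I,P@Rz(np.radians(110.1)).T+np.array([cl[0],cl[1],0])); h=cv2.convexHull(np.round((u+.5-[x0,y0])*k*16-8).astype(np.int32)); cv2.polylines(v,[h],True,c,1,cv2.LINE_AA,4)
    for e in (-.012,.012): dr(cyl(e,e,.022,0,.046,48),(255,0,255))
    o.append(v)
cv2.imwrite('pics/ov11.png',np.hstack(o))
E
```

```text
t: 25.15
tcp_pos: [0.558, -0.3325, 0.0936]
orientation: [0.985, 0.174, 0.001, 0.001]
ft_force: [-0.5, 4.1, 16.2]
gripper_width: 0.0235
tcp_pos: [0.558, -0.3325, 0.0936]
ft_force: [-1.5, 3.6, 17.1]
tcp_pos: [0.558, -0.3325, 0.0936]
ft_force: [-1.6, 3.7, 16.4]
tcp_pos: [0.558, -0.3325, 0.0936]
ft_force: [-1.5, 3.6, 18.3]
tcp_pos: [0.558, -0.3325, 0.0936]
ft_force: [-0.8, 3.8, 17.4]
t 26.35 p [ 0.558  -0.3325  0.0936] yaw -69.91 z [ 2.7e-03 -6.0e-04 -1.0e+00] F [-0.78  3.84 17.39] M [1.729 0.759 0.002] w 0.0236 q6 0.59
```

View pics/ov11.png

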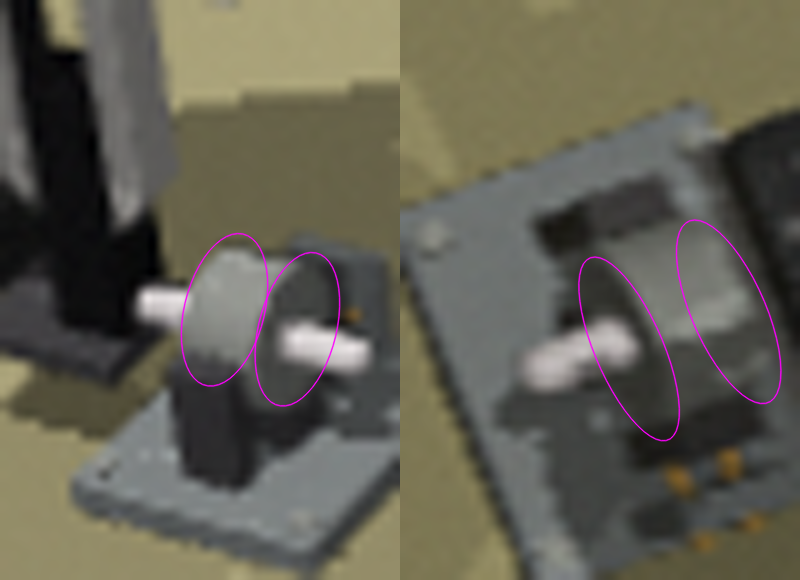

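```bash
python3 -m pendant '[[255,0,0,-0.1,0,0,0],[255,0,0,-0.15,0,0,0],[255,0,0,-0.15,0,0,0],[255,0,0,0,0,0,0],[255,0,0,0,0,0,0]]';  python3 -c "
from h import *
rep()"
```

```text
t: 26.95
tcp_pos: [0.5578, -0.3325, 0.0937]
orientation: [0.985, 0.174, 0.001, 0.0]
ft_force: [1.6, 1.7, 6.9]
gripper_width: 0.0235
t 26.95 p [ 0.5578 -0.3325  0.0937] yaw -69.93 z [ 1.2e-03  2.0e-04 -1.0e+00] F [1.64 1.74 6.93] M [ 0.907 -0.188 -0.121] w 0.0235 q6 0.6
```

```bash
python3 -m pendant '[[255,0,0,-0.1,0,0,0],[255,0,0,-0.1,0,0,0],[255,0,0,0,0,0,0]]'; python3 -m pendant '[[255,0,0,-0.1,0,0,0],[255,0,0,0,0,0,0],[255,0,0,0,0,0,0]]'; python3 -c "
from h import *
rep()"
```

```text
t: 27.25
tcp_pos: [0.5575, -0.3326, 0.0941]
orientation: [0.985, 0.174, -0.0, -0.0]
ft_force: [4.1, 0.9, 0.3]
gripper_width: 0.0233
t: 27.55
tcp_pos: [0.557, -0.3326, 0.095]
orientation: [0.985, 0.174, -0.001, -0.0]
ft_force: [3.7, 1.1, -2.0]
gripper_width: 0.0235
t 27.55 p [ 0.557  -0.3326  0.095 ] yaw -69.93 z [-1.5e-03  6.0e-04 -1.0e+00] F [ 3.67  1.1  -2.03] M [ 0.121 -0.538 -0.165] w 0.0235 q6 0.6
```

```bash
python3 -m pendant '[[255,0.06,0,-0.03,0,0,0],[255,0.06,0,-0.03,0,0,0],[255,0,0,0,0,0,0],[255,0,0,0,0,0,0]]'; python3 -c "
from h import *
rep()"
```

```text
t: 27.95
tcp_pos: [0.5579, -0.3324, 0.0963]
orientation: [0.985, 0.174, -0.001, -0.0]
ft_force: [0.5, 0.0, -2.6]
gripper_width: 0.0235
t 27.95 p [ 0.5579 -0.3324  0.0963] yaw -69.94 z [-0.0016  0.     -1.    ] F [ 0.54  0.02 -2.61] M [-0.066  0.166 -0.012] w 0.0235 q6 0.6
```

```bash
python3 -m pendant '[[255,0.08,0,0,0,0,0],[255,0,0.2,0,0,0,0],[255,0,0.3,0,0,0,0],[255,0,0.3,0,0,0,0],[255,0,0,0,0,0,0]]'; python3 -c "
from h import *
rep()"
```

```text
t: 28.45
tcp_pos: [0.5622, -0.3401, 0.0965]
orientation: [0.985, 0.174, 0.0, 0.0]
ft_force: [0.3, 0.3, -1.4]
gripper_width: 0.0232
t 28.45 p [ 0.5622 -0.3401  0.0965] yaw -69.95 z [ 1.e-04 -2.e-04 -1.e+00] F [ 0.29  0.34 -1.38] M [ 0.008  0.144 -0.065] w 0.0232 q6 0.59
```

```bash
python3 -m pendant '[[255,0,0.4,0,0,0,0],[255,0,0.5,0,0,0,0],[255,0,0.5,0,0,0,0],[255,0,0,0,0,0,0]]'; python3 -m pendant '[[255,0,0.6,0,0,0,0],[255,0,0.7,0,0,0,0],[255,0,0.7,0,0,0,0],[255,0,0.7,0,0,0,0],[255,0,0.7,0,0,0,0],[255,0,0.7,0,0,0,0],[255,0,0.6,0,0,0,0],[255,0,0,0,0,0,0]]';python3 - <<'E'
from h import *
import pickle,cv2
ps={n:manip.get_image(n) for n in ['scene','top']}
pickle.dump(ps,open('p12.pkl','wb'))
rep()
s_=ps['scene']['img'][:,:,::-1];t=ps['top']['img'][:,:,::-1]
R=lambda a:cv2.resize(a,(400,500),interpolation=cv2.INTER_CUBIC)
cv2.imwrite('pics/a12.png',np.hstack([R(s_[100:180,190:254]),R(t[165:245,430:494])]))
E
```

```text
t: 28.85
tcp_pos: [0.567, -0.3535, 0.0965]
orientation: [0.985, 0.174, 0.0, 0.0]
ft_force: [0.3, -0.4, -1.9]
gripper_width: 0.0237
t: 29.65
tcp_pos: [0.5831, -0.3977, 0.0963]
orientation: [0.985, 0.174, 0.0, 0.0]
ft_force: [-0.3, -0.3, -2.3]
gripper_width: 0.0239
t 29.75 p [ 0.583  -0.3968  0.0964] yaw -69.94 z [-2.e-04  5.e-04 -1.e+00] F [-0.33 -0.35 -2.47] M [-0.042  0.157  0.035] w 0.0239 q6 0.54
```

View pics/a12.png

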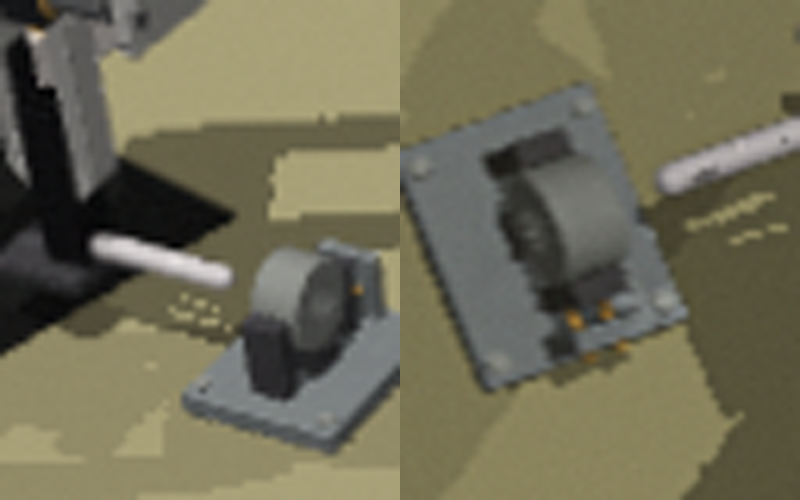

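Run:
```python
from fit import *
import pickle
ps=pickle.load(open('p12.pkl','rb'))
o=[]
for n,cl,(x0,y0) in (('scene',(.5395,-.2850),(212,120)),('top',(.5392,-.2871),(425,172))):
    I=ps[n];k=10
    v=cv2.resize(I['img'][y0:y0+52,x0:x0+40][:,:,::-1],None,fx=k,fy=k,interpolation=cv2.INTER_CUBIC)
    v=cv2.convertScaleAbs(v,alpha=1.5)
    def dr(P,c):
        u=proj(I,P@Rz(np.radians(110.1)).T+np.array([cl[0],cl[1],0])); h=cv2.convexHull(np.round((u+.5-[x0,y0])*k*16-8).astype(np.int32)); cv2.polylines(v,[h],True,c,1,cv2.LINE_AA,4)
    for e in (-.012,.012): dr(cyl(e,e,.022,0,.046,48),(255,0,255))
    dr(cyl(.012,.012,.008,0,.046,48),(255,0,255))
    dr(box(-.01,.01,-.034,-.022,.05,.05),(0,255,0));dr(box(-.01,.01,.022,.032,.05,.05),(0,255,0))
    o.append(v)
cv2.imwrite('pics/ov12.png',np.hstack(o))
```

```text
(no output)
```

View pics/ov12.png

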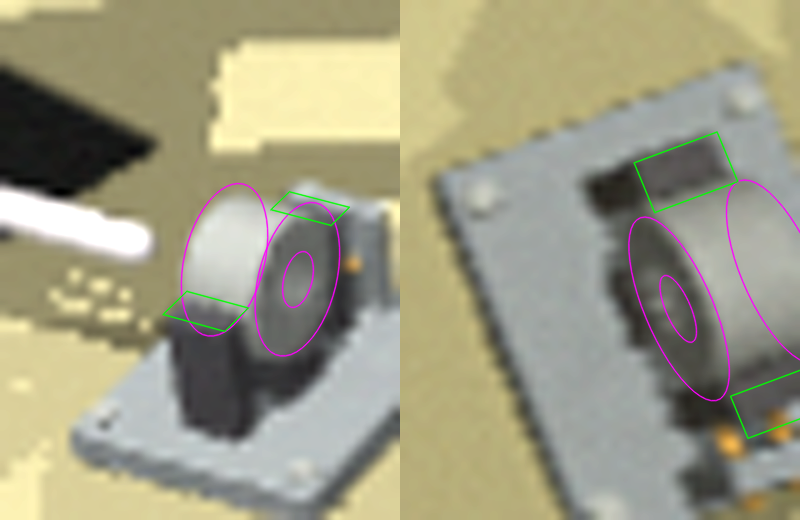

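```bash
python3 -m pendant '[[255,0,0.5,0,0,0,0],[255,0,0,-1.5,0,0,0],[255,0,0,-3,0,0,0],[255,0,0,-4,0,0,0],[255,0,0,-2,0,0,0],[255,0,0,0,0,0,4],[255,0,0,0,0,0,6],[255,0,0,0,0,0,6],[255,0,0,0,0,0,6],[255,0,0,0,0,0,6],[255,0,0,0,0,0,3],[255,0,0,0,0,0,0]]' | tail -2; python3 -c "
from h import *
rep();print(delta([.4996,.0114,.2],79.07-180))"
```

```text
ft_force: [-0.4, -0.1, -2.4]
gripper_width: 0.0235
t 30.95 p [ 0.5849 -0.4015  0.2031] yaw -100.92 z [ 0.0014 -0.001  -1.    ] F [-0.42 -0.09 -2.39] M [0.015 0.142 0.044] w 0.0235 q6 1.08
(array([-16.193, -38.932,   0.261]), array([ 0.04, -0.09,  0.01]))
```

```bash
python3 -m pendant '[[255,-0.6,-1.5,0,0,0,0],[255,-1.25,-3,0,0,0,0],[255,-1.6,-3.9,0,0,0,0],[255,-1.6,-3.9,0,0,0,0],[255,-1.6,-3.9,0,0,0,0],[255,-1.6,-3.9,0,0,0,0],[255,-1.6,-3.9,0,0,0,0],[255,-1.6,-3.9,0,0,0,0],[255,-1.6,-3.9,0,0,0,0],[255,-1.6,-3.9,0,0,0,0],[255,-1.1,-2.5,0,0,0,0],[255,-0.44,-0.73,0,0,0,0]]' | tail -2; python3 -m pendant '[[255,0,0,3,0,0,0],[255,0,0,4,0,0,0],[255,0,0,3,0,0,0],[255,0,0,1.5,0,0,0],[255,0,0,0.5,0,0,0],[255,0,0,0,0,0,0],[255,0,0,0,0,0,0]]' | tail -2
python3 - <<'E'
from h import *
import pickle,cv2
ps={n:manip.get_image(n) for n in ['scene']}
pickle.dump(ps,open('p13.pkl','wb'))
rep();print(delta([.4996,.0114,.066],79.07-180))
s_=ps['scene']['img'][:,:,::-1]
cv2.imwrite('pics/a13.png',cv2.resize(s_[130:230,270:390],(720,600),interpolation=cv2.INTER_CUBIC))
E
```

```text
ft_force: [-0.4, -0.5, -2.0]
gripper_width: 0.0236
ft_force: [0.1, -0.3, -1.3]
gripper_width: 0.0236
t 32.9 p [0.5009 0.0111 0.0834] yaw -100.94 z [ 3.4e-03 -4.0e-04 -1.0e+00] F [-0.87  0.04 -2.42] M [ 0.04   0.149 -0.037] w 0.0233 q6 1.67
(array([-0.14 , -0.009,  1.74 ]), array([-0.02, -0.2 , -0.01]))
```

View pics/a13.png

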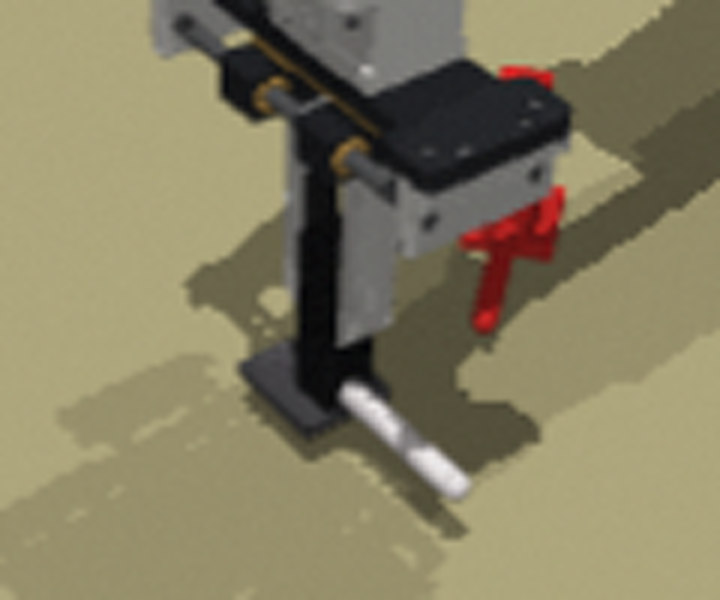

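```bash
python3 -m pendant '[[255,0,0,0.6,0,0,0],[255,0,0,0.5,0,0,0],[255,0,0,0.2,0,0,0],[255,0,0,0.1,0,0,0],[255,0,0,0.1,0,0,0],[255,0,0,0,0,0,0]]'; python3 -m pendant '[[255,0,0,0.1,0,0,0],[255,0,0,0,0,0,0],[255,0,0,0,0,0,0]]'; python3 -c "
from h import *
rep()"
```

```text
t: 33.5
tcp_pos: [0.4995, 0.0115, 0.0665]
orientation: [0.995, -0.095, -0.0, -0.0]
ft_force: [-0.2, 0.1, -2.5]
gripper_width: 0.0237
t: 33.8
tcp_pos: [0.4998, 0.0114, 0.0659]
orientation: [0.995, -0.095, 0.0, -0.0]
ft_force: [0.7, 0.8, -0.8]
gripper_width: 0.0234
t 33.8 p [0.4998 0.0114 0.0659] yaw -100.93 z [ 7.e-04  0.e+00 -1.e+00] F [ 0.67  0.8  -0.8 ] M [0.008 0.12  0.005] w 0.0234 q6 1.67
```

```bash
python3 -m pendant '[[255,0,0,0.05,0,0,0],[255,0,0,0,0,0,0]]' 60 | tail -2; python3 -m pendant '[[255,0,0,0,0,0,0],[200,0,0,0,0,0,0],[170,0,0,0,0,0,0],[120,0,0,0,0,0,0],[60,0,0,0,0,0,0],[0,0,0,0,0,0,0],[0,0,0,0,0,0,0],[0,0,0,0,0,0,0],[0,0,0,0,0,0,0],[0,0,0,0,0,0,0]]' 10
```

```text
ft_force: [-0.6, 0.4, 3.1]
gripper_width: 0.0236
t: 35.0
tcp_pos: [0.4996, 0.0114, 0.0651]
orientation: [0.995, -0.095, 0.0, -0.0]
ft_force: [-0.4, -0.1, 0.5]
gripper_width: 0.0838
```

```bash
python3 -m pendant '[[0,0,0,0,0,0,0],[0,0,0,-1,0,0,0],[0,0,0,-3,0,0,0],[0,0,0,-4,0,0,0],[0,0,0,-4.5,0,0,0],[0,0,0,-4,0,0,0],[0,-4,0,0,0,0,0],[0,-4.5,0,0,0,0,0],[0,-4.5,0,0,0,0,0],[0,-3,0,0,0,0,0],[0,0,0,0,0,0,0],[0,0,0,0,0,0,0]]'
python3 - <<'E'
from h import *
import pickle,cv2
ps={n:manip.get_image(n) for n in ['scene','top']}
pickle.dump(ps,open('p14.pkl','wb'))
rep()
for n in ps: cv2.imwrite(f'pics/end_{n}.png',ps[n]['img'][:,:,::-1])
E
```

```text
t: 36.2
tcp_pos: [0.3428, 0.0418, 0.2311]
orientation: [0.995, -0.095, 0.002, -0.0]
ft_force: [0.5, 0.1, 0.2]
gripper_width: 0.0939
t 36.3 p [0.3433 0.0416 0.2305] yaw -100.95 z [ 9.e-04 -1.e-04 -1.e+00] F [ 0.59  0.61 -0.29] M [0.002 0.091 0.045] w 0.0938 q6 1.72
```

View pics/end_scene.png

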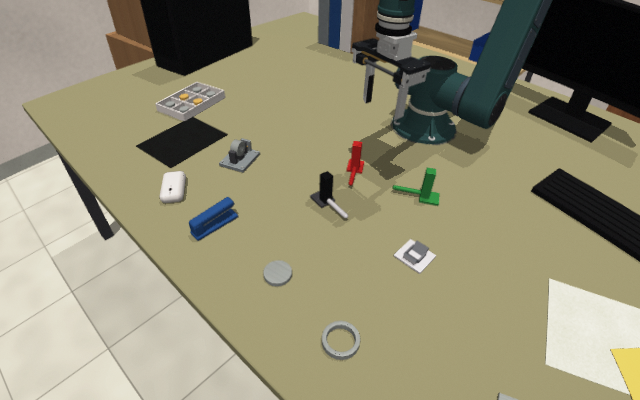

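View pics/end_top.png

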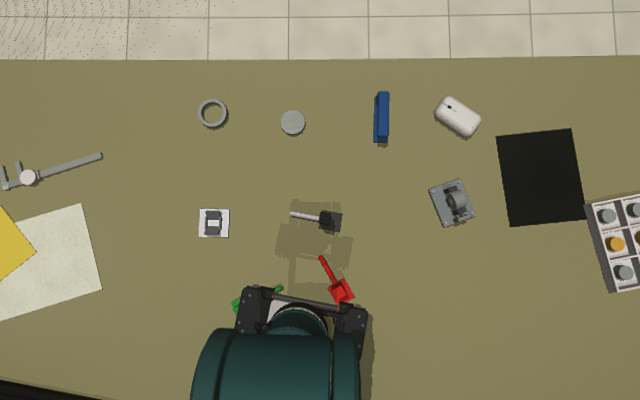

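Both pictures show what I wanted to see:
- The carrier stands upright at scene (328,190).
- The ring is in the clamp at scene (240,152) / top (456,202).
- The V-rest is empty, and the bystanders and look-alikes have not moved.

```bash
python3 -c "
from h import *
rep(); print(manip.finish_job())"
```

```text
t 36.3 p [0.3433 0.0416 0.2305] yaw -100.95 z [ 9.e-04 -1.e-04 -1.e+00] F [ 0.59  0.61 -0.29] M [0.002 0.091 0.045] w 0.0938 q6 1.72
the job is handed in; nothing more can be done
None
```

I threaded the rod through the ring, carried the ring to the clamp and pressed it home. I then bedded it, drew the rod out and stood the carrying rod upright about where it began. I handed the job in at 36.3 s.

- **Seating:** the tool height stayed at about 93.7 mm while the push rose from 10 N to 19 N, so the ring was on the floor. With the rod out, both cameras showed the ring home and centred lengthwise to within about 1 mm.
- **Bedding push:** I held about 18–20 N for roughly 2 s. The highest reading I took works out to about 20 N on the ring, below the 25 N limit. I only read the force at the end of each call, so brief peaks in between were not seen.
- **Side contact:** on the way into the clamp the ring first met the sprung jaw off-centre, with about 6 N of side force. I moved about 3 mm sideways before pressing, and the side force dropped to nearly zero. After unloading, the rod briefly leaned on the bore with about 4 N, so I re-centred it before drawing it out.
- **Camera disagreement:** the scene camera placed things about 2 mm off from the top camera. I relied on the top camera and on what the forces showed.
- **Last check:** the final pictures show the carrier upright, the V-rest empty, and the other things and look-alikes apparently where they were. The green one was partly hidden by the arm in the top view. The gripper was clear of everything.

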